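Weigh the specimen carrier on the spring balance

ROBOT

A 6-joint arm with a two-finger parallel gripper is mounted at the origin on a cart in front of the work surface, level with it; the furniture and walls round the work are solid. World frame = base frame: x ahead of the robot, y to its left, z up, the work surface at z = 0. Lengths are in m, angles in degrees, forces in N, time in s.
With the tool pointing down it reaches from about 0.375 to 0.9 m from the base axis. Payload 3.1 kg.
Tool frame: the origin (TCP) lies midway between the tips of the shut fingers; the grasp point (between the pads) lies 19 mm behind it; x points along the fingers, z is the direction in which the jaws open and shut, and the axes are right-handed (so a half turn about x gives the same grasp; the last joint's range is limited). The gripper opens to 87 mm and grips with 3 to 60 N. Pads are 19 mm wide; open, the fingers measure 117 mm over their backs; the gripper's body (75 mm by 190 mm) begins 51 mm behind the grasp point.
Start: joints at [65.059, 30.224, 82.088, -0, 67.689, -10.227], TCP at [0.159, 0.604, 0.223] pointing down, gripper open.
Joint ranges: [-176.69, 176.69], [-43.24, 126.21], [12.49, 139.97], [-82, 262], [0, 151.66], [-163.58, 163.58]. Speed limits (degrees/s): [159.86, 159.86, 180, 180, 180, 180].

INTERFACE

Orientations are given as a 3x3 rotation matrix whose columns are the frame's x, y, z axes.
In Python, from rig import * gives the robot as it stands.
- The arm moves only by the tool play_rows, never from a script. Its argument "rows" is a list that holds one entry, the list of rows, each a list of 7 numbers: the shift along the tool's x, y, z in m, then the turn, a rotation vector about the tool's x, y, z in degrees, then the finger opening in m, from 0 to 0.087. A call has 1 to 12 rows; each row is the pose to reach, as a shift and turn from the pose commanded when the call began, along the tool's axes at that moment; what a row does not reach only later rows make up. A row lasts 1/10 s, in which the tool goes at most 50 mm and 8.59 degrees, less where a joint would pass 70% of its speed; a pose out of reach is approached as far as the arm can. A call with a gripper value outside its range is refused whole. The fingers move at their own pace and stop on an object; the grip force is fixed at half the most. Time passes only in rows, so rows that repeat a pose let the fingers close. It gives the time, the measured TCP pose, the force and the opening at its end, in the units of the state.
- read_state(): the state, without advancing time (a new reading comes with each control period).
- capture(name): name is "side" or "top" or "wrist"; returns a dict with "pixels" (384x512x3 uint8, red, green, blue), "intrinsics" (3x3 intrinsics, pixels), "k1" (the pictures are not rectified: a ray, as slopes to the right and down, at radius r is drawn at 1 + k1 r^2 times it, then the intrinsics apply), "rvec" (rotation vector, rad) and "tvec" (3), from world to camera coordinates, as OpenCV has them. Camera axes: x right, y down, z forward; pixel columns grow to the right and rows downward; lengths in m; the calibration is good to about 2 mm. A picture is of the moment at which its call begins. There is no depth.
- hand_in(): hands the job in, once; it reports no verdict.
Trained networks look in the newest picture that a camera, given by its name, has taken for a name from the list of things; names that differ only in an ending like _2 or _b are one class to them, and where a whole thing is asked for, a point or a joint stands for the part that bears it (a point fixed in the world has none). Each returns a list of dicts, best first, with "p" (0 to 1); they miss things now and then, are a little off and sometimes report something else, mostly with a low value. They report only what shows in the picture. A call takes as long as a camera call.
- trace(camera, target): "mask" (384x512 bool, what is visible of it) and "at" ([column, row] in pixels, amid what is visible of it).
The state is a dict: "time_s": time; "joint_positions": joint angles; "qvel": joint speeds; "tau": joint torques, N m; "position": TCP position; "tcp_rot": TCP orientation; "force": force on the tool from outside, world axes, zero at the start; "moment": the same for the moment, N m; "opening": opening from 0.0 (shut) to 1.0 (fully open).
Only numpy, scipy, OpenCV 4.12 (cv2) and the standard library are available. Lean on these libraries where they do the work, as an engineer would, in place of code of your own. Each camera call takes 0.05 s, during which the arm holds its last target.

TASK

Weigh the steel specimen carrier: take it off the sloping rest, hang it by its bail on the hook of the spring balance, lowering it gently so that the hook neither drops fast nor is pulled down to its stop, and let go of it until it has hung still and untouched for about two seconds. Then take it off the hook and stand it back on the sloping rest, centred, its lower edge on the ledge and its back flat against the leaning board, and let go. Do not let the carrier fall to the bench, and leave the small things on the bench where they are.

Things in the scene. Friction and masses are not known exactly. Their poses are not given: they have to be found in the camera images.
- carrier: Loose steel carrier, 0.26 to 0.46 kg: flat plate 80 wide, 60 high, 8 mm thick, a round-bar bail on top, a black grip fin in front. Origin: centre of the plate's lower edge. This body's axes are upright while it stands on the rest (turned 25 deg about y against the plate). Plate axes, as the points have them: x out of its back (away from the fin), y along the lower edge, z up the plate to the bail.
- carrier_grip (a point): Centre of the carrier's black grip fin, with the plate's axes: 38 mm in front (-x) of the carrier's origin and 27 mm up (+z). The fin is 14 mm thick (y), 38 mm high (z), and sticks out 54 mm from the plate's front face. Grasp it across its 14 mm sides, the tool slanting down towards the plate (some 25 to 30 deg to the plate suits both rest and hook).
- carrier_bail (a point): Centre of the bail's 8 mm round bar at its highest point, with the plate's axes, 106 mm up the plate from the carrier's origin. The bail is a shallow upside-down V on two uprights 48 mm apart (centres); the window under the bar is 40 mm wide (y) and 42 mm high, down to the plate's top edge.
- rest: Fixed sloping rest: board 120 wide, 90 mm long, leaning back 25 deg from upright, and a ledge 24 mm deep square to it. To its left stands a fixed machine 380 mm high. Origin on the bench; x points away from the open front, y along the ledge, z up. Board face meets ledge at x 0, z 45 mm. When the carrier stands centred on it, carrier_grip is at x -27, y 0, z 87 mm in this frame.
- balance: Fixed stand of the spring balance: base 150x110x12 mm, column 20 mm thick, 105 mm behind (+x) the hook; an arm at 528 mm height holds the balance tube (39 mm thick) straight above the hook, lower end 58 mm above the unloaded hook_seat. Origin on the bench below the hook; x from hook to column, z up. Under the tube a tool must come slanted, from -x.
- hook_seat (a point): Where the centre of the bail bar lies when seated in the hook, 300 mm above the bench unloaded; moves with the hook, axes as the balance. The hook is a J of 6 mm wire in the x-z plane, open to -x: its upturned tip is 13.5 mm in front (-x) of the seat and ends 9 mm above it, its shank is 13.5 mm behind, the wire's underside 10 mm below the seat.
- hook (a joint): How far the sprung hook has dipped, in m: 0 unloaded, 0.075 at its lower stop. It gives about 9 mm per newton (110 N/m, lightly damped) after the first 0.17 N, so the hanging carrier dips it by about 20 to 40 mm.
- weight_0: Yellowish knob weight, 36x46 mm, loose on the bench, to be left alone. Origin: centre of the underside.
- weight_1: Grey knob weight, 28x40 mm, loose on the bench, to be left alone. Origin: centre of the underside.
- loupe: Black standing loupe, 40x40 mm, loose on the bench, to be left alone. Origin: centre of the underside.
- dropper_0: Amber dropper bottle with white cap, 30x92 mm, loose on the bench, to be left alone. Origin: centre of the underside.

How it is judged:
By the outcome, as a careful person would: the job done as asked, in the order asked, and still so for the second after the job is handed in, with the robot touching nothing.
It also fails if it takes over 67 s, if anything falls off the work surface, if the arm or the gripper's body presses on something with over 40 N, if the wrist force passes 120 N, or if a joint passes its speed limit or range.

## Working session

There is one attempt and no reset: what is moved stays moved. The work goes in short steps, Python scripts to look and compute and a tool call to move; the robot and the scene stay as the last step left them, time stands still between calls to the robot, and variables do not carry over. Pictures are saved under pics/ and viewed, and the job is handed in when it is done.

Besides the shell and the picture viewer there is one more tool, called after "Request:" by a JSON object that holds its "api" and its "payload", one argument or row to a line. play_rows: Moves the arm, as the interface text tells. Its arguments: {"type":"object","properties":{"rows":{"type":"array"}},"required":["rows"]}

```bash
ls; mkdir -p pics; python3 - <<'E'
from rig import *
import cv2
s=read_state();print(s)
for n in("side","top","wrist"):
    c=capture(n);cv2.imwrite(f"pics/{n}0.png",c["pixels"][:,:,::-1]);print(n,c["intrinsics"].tolist(),c["k1"],c["rvec"],c["tvec"])
    for t in("carrier","carrier_grip","carrier_bail","rest","balance","hook_seat","hook"):
        try:
            r=trace(n,t);print(t,[(round(q["p"],2),[round(float(v)) for v in q["at"]],int(q["mask"].sum())) for q in r[:2]])
        except Exception as e: print(t,e)
E
```

```text
pics
{'time_s': 0.0, 'joint_positions': array([ 6.50604886e+01,  3.02766994e+01,  8.21568379e+01, -1.03140694e-03,
        6.76883694e+01, -1.02273611e+01]), 'qvel': array([ 0.05080334, -0.10342571,  0.10380756,  0.03866404, -0.00827541,
        0.01273897]), 'tau': array([ 7.93291038e-04, -4.40044284e+01, -1.76590240e+01,  6.32014289e-02,
        5.82166028e-02, -1.61484295e-04]), 'position': array([0.15839041, 0.60384013, 0.22159343]), 'tcp_rot': array([[-8.82055724e-04, -9.67215499e-01,  2.53955508e-01],
       [-1.93629570e-03,  2.53956782e-01,  9.67213629e-01],
       [-9.99997736e-01,  3.61403359e-04, -2.09681925e-03]]), 'force': array([ 1.01539403, -0.02427378, -0.27045255]), 'moment': array([ 0.02710037, -0.03061997, -0.0273776 ]), 'opening': 1.0023836207701171}
side [[452.4453633306415, 0.0, 254.51712553938202], [0.0, 452.4453633306415, 189.0739552604009], [0.0, 0.0, 1.0]] -0.1604133458174679 [ 2.14818228 -0.12731018  0.08237336] [-0.60754441  0.01624711  1.21191745]
carrier [(0.59, [260, 203], 486)]
carrier_grip [(0.63, [268, 205], 478)]
carrier_bail [(0.94, [264, 204], 502
[... 212 characters left out ...]
0, 254.71222814919884], [0.0, 480.28567858209, 191.55609096764607], [0.0, 0.0, 1.0]] -0.19931436978252773 [ 2.18342583 -2.18747172  0.11843358] [-0.32559002  0.57577675  1.04747516]
carrier [(0.74, [204, 168], 965)]
carrier_grip [(0.59, [206, 168], 891)]
carrier_bail [(0.56, [209, 166], 931)]
rest [(0.76, [213, 176], 1576)]
balance [(0.78, [349, 198], 6724), (0.3, [281, 141], 244)]
hook_seat []
hook []
wrist [[341.3387425781978, 0.0, 260.7250357307989], [0.0, 341.3387425781978, 193.94998370787297], [0.0, 0.0, 1.0]] -0.09120536032421478 [-2.32265894 -1.79211306 -0.22567182] [-0.62599709 -0.03074689  0.38942971]
carrier []
carrier_grip []
carrier_bail []
rest []
balance []
hook_seat []
hook []
```

View pics/side0.png

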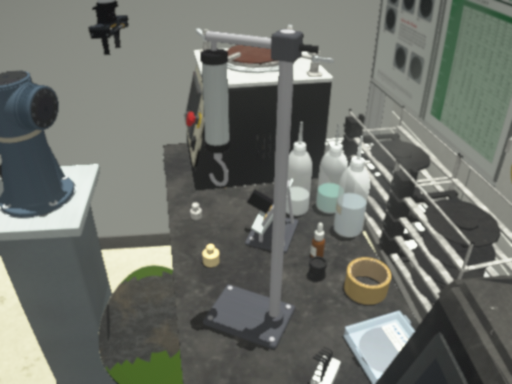

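View pics/top0.png

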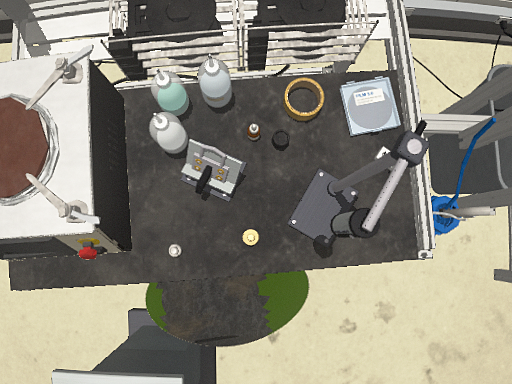

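View pics/wrist0.png

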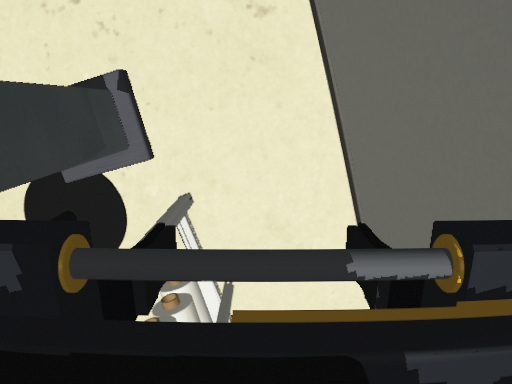

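```bash
cat >h.py <<'E'
from rig import *
import cv2, numpy as np
from scipy.spatial.transform import Rotation as R
from scipy.optimize import least_squares
def cam(c):
    return dict(K=np.array(c["intrinsics"]),k=c["k1"],r=np.array(c["rvec"],float),t=np.array(c["tvec"],float))
def proj(c,P):
    p,_=cv2.projectPoints(np.asarray(P,float).reshape(-1,1,3),c["r"],c["t"],c["K"],np.array([c["k"],0,0,0.]));return p[:,0]
def tri(cs,uvs):
    f=lambda X:np.concatenate([(proj(c,X)[0]-u) for c,u in zip(cs,uvs)])
    s=least_squares(f,[.6,0,.1]);return s.x,f(s.x)
def crop(px,x0,y0,w,h,s,fn):
    cv2.imwrite(fn,cv2.resize(px[y0:y0+h,x0:x0+w,::-1],None,fx=s,fy=s,interpolation=cv2.INTER_CUBIC))
E
python3 - <<'E'
from h import *
import pickle
C={}
for n in("side","top"):
    c=capture(n);C[n]=cam(c);C[n]["px"]=c["pixels"]
pickle.dump(C,open("C.pkl","wb"))
print("origin",[proj(C[n],[[0,0,0],[.5,0,0],[.5,.3,0],[.159,.604,.223]]).round() for n in C])
crop(C["side"]["px"],180,160,130,100,6,"pics/s1.png")
crop(C["top"]["px"],160,125,100,80,8,"pics/t1.png")
crop(C["top"]["px"],270,110,170,150,4,"pics/t2.png")
crop(C["side"]["px"],180,20,150,110,5,"pics/s2.png")
crop(C["side"]["px"],190,120,80,80,7,"pics/s3.png")
crop(C["side"]["px"],190,270,120,80,6,"pics/s4.png")
E
```

```text
origin [array([[ 37., 195.],
       [215., 184.],
       [210., 136.],
       [112.,  51.]]), array([[ 117.,  435.],
       [ 114.,  225.],
       [  -4.,  224.],
       [-124.,  354.]])]
```

View pics/s1.png

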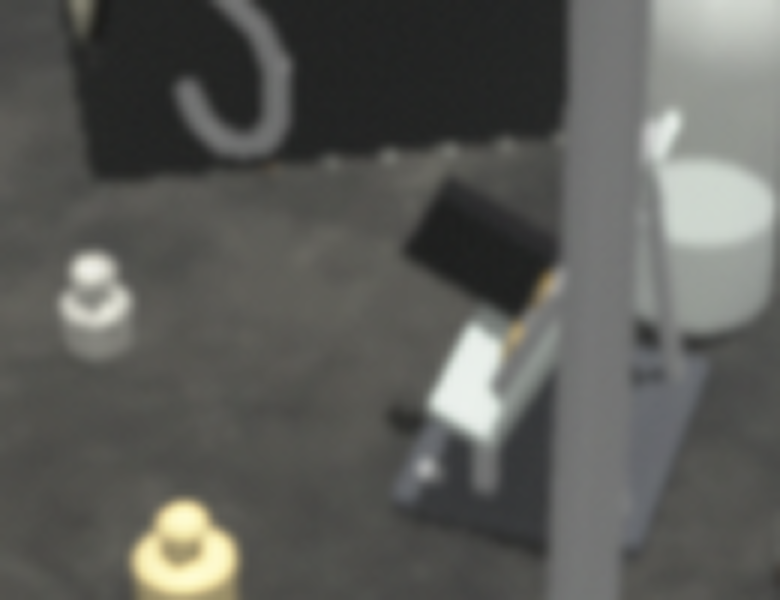

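View pics/t1.png

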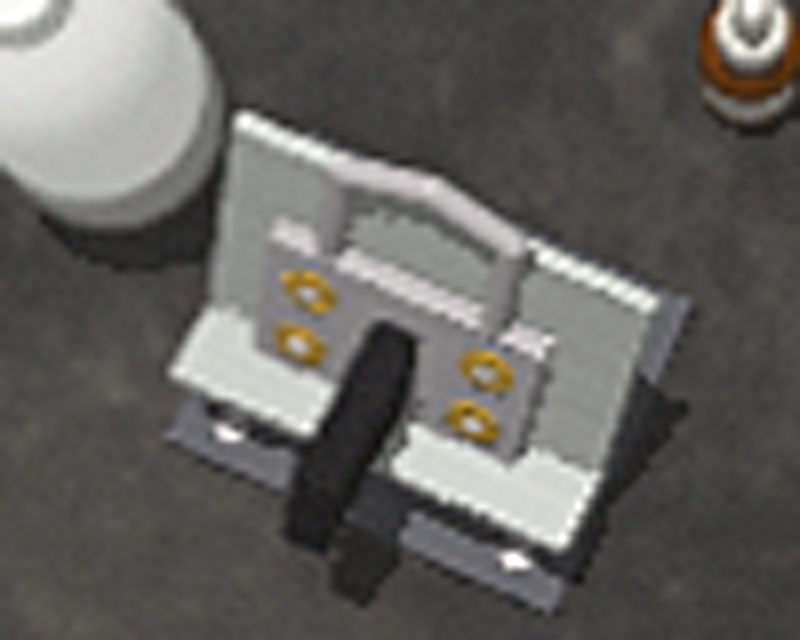

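View pics/t2.png

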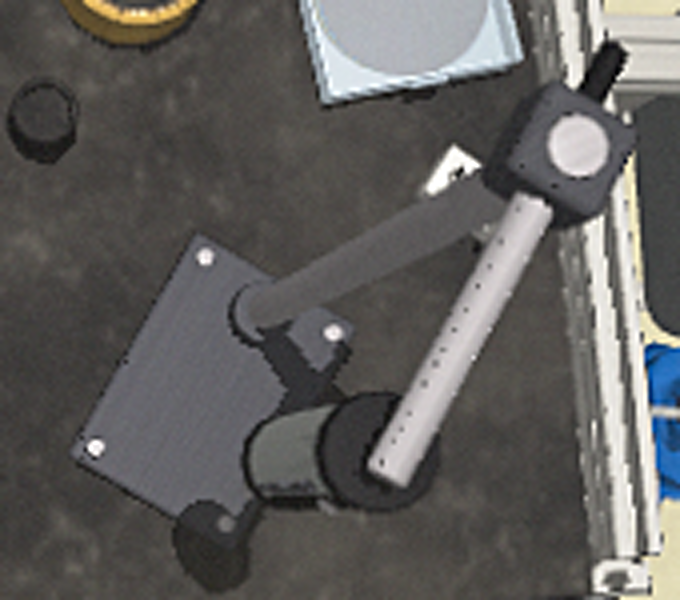

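View pics/s3.png

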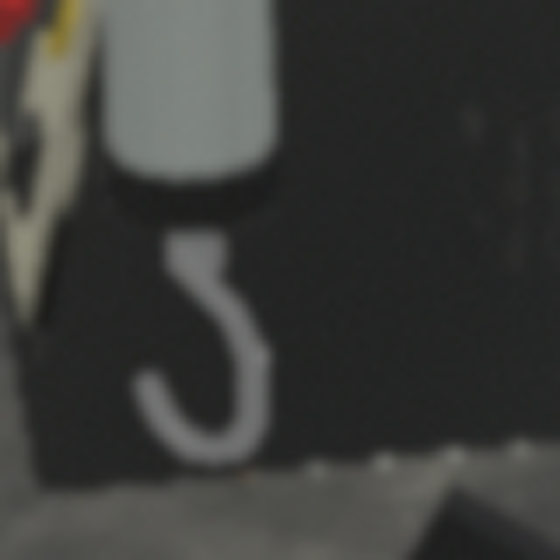

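View pics/s4.png

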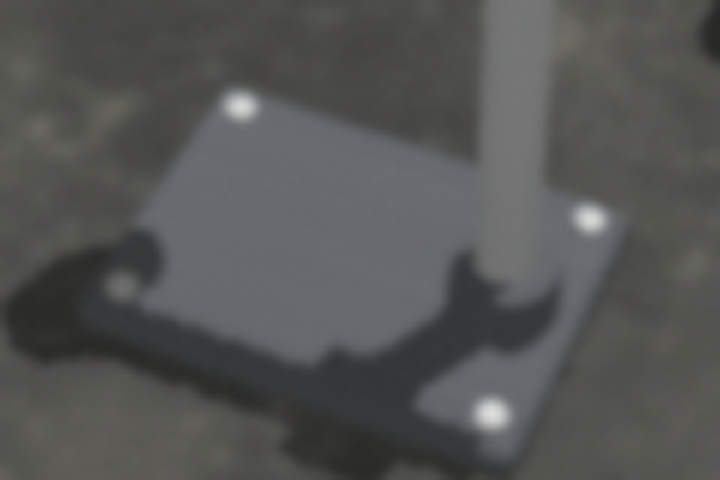

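View pics/s2.png

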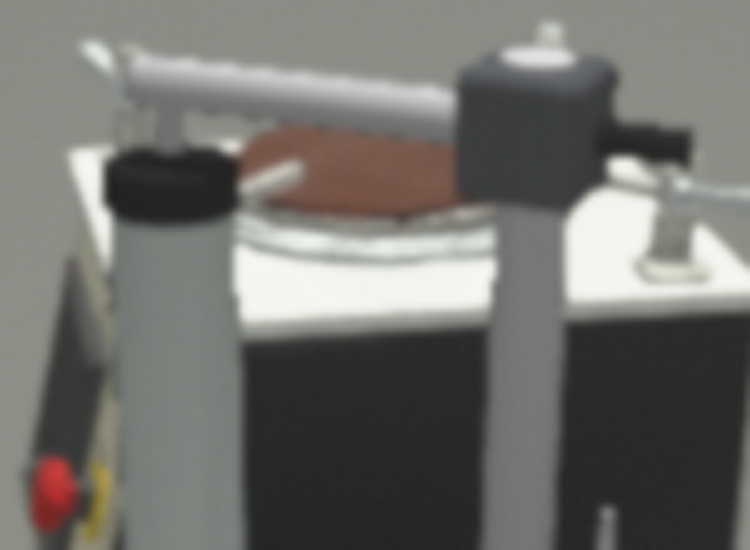

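```bash
cat >fit.py <<'E'
from h import *
import pickle
C=pickle.load(open("C.pkl","rb"));S,T=C["side"],C["top"]
o=lambda p,s,x0,y0:(np.array(p,float)+.5)/s-.5+[x0,y0]
t1=lambda *p:o(p,8,160,125); t2=lambda *p:o(p,4,270,110)
s1=lambda *p:o(p,6,180,160); s3=lambda *p:o(p,7,190,120); s4=lambda *p:o(p,6,190,270)
def W(q,P):
    P=np.asarray(P,float);c,s=np.cos(q[2]),np.sin(q[2])
    return np.array([q[0]+c*P[0]-s*P[1],q[1]+s*P[0]+c*P[1],P[2]])
a=np.radians(25);ux=np.array([np.cos(a),0,-np.sin(a)]);uz=np.array([np.sin(a),0,np.cos(a)]);J=np.array([0,0,.045]);uy=np.array([0,1.,0])
pl=lambda x,y,z:J+x*ux+y*uy+z*uz
obs=[(T,t1(170,372),pl(-.024,.06,0)),(T,t1(572,548),pl(-.024,-.06,0)),(T,t1(605,465),pl(0,-.06,0)),(T,t1(215,305),pl(0,.06,0)),
(T,t1(240,120),pl(0,.06,.09)),(T,t1(655,310),pl(0,-.06,.09)),
(S,s1(480,320),pl(-.024,.06,0)),(S,s1(430,405),pl(-.024,-.06,0)),(S,s1(487,440),pl(0,-.06,0))]
f=lambda q:np.concatenate([proj(c,W(q,P))[0]-u for c,u,P in obs])
r=least_squares(f,[.6,-.2,-.4],loss="soft_l1");print("rest",r.x[:2],np.degrees(r.x[2]));print(f(r.x).reshape(-1,2).round(1).tolist())
rest=r.x
# carrier offset in rest plate frame (dy)
ob2=[(T,t1(435,184),lambda d:pl(-.004,d,.106)),(T,t1(258,345),lambda d:pl(-.008,d+.04,0)),(T,t1(515,462),lambda d:pl(-.008,d-.04,0)),
(T,t1(315,535),lambda d:pl(-.062,d,.008)),(S,s1(430,215),lambda d:pl(-.062,d,.027))]
g=lambda d:np.concatenate([proj(c,W(rest,P(d[0])))[0]-u for c,u,P in ob2])
r2=least_squares(g,[0.],loss="soft_l1");print("carrier dy",r2.x,g(r2.x).reshape(-1,2).round(1).tolist())
# balance: q=x,y,yaw ; base centre bx, screw half sx,sy
ob3=[]
def B(q,i,j): return W(q,[q[3]+i*.075,j*.055,.012])
def B2(q,i,j): return W(q,[q[3]+i*.055,j*.075,.012])
import sys
BB=B
cor=[((1,1),s4(228,88),t2(200,237)),((1,-1),s4(632,215),t2(355,325)),((-1,-1),s4(508,468),None),((-1,1),s4(85,310),t2(75,452))]
# which axis: print triangulated corners
for k,u,v in cor:
    if v is not None: print("corner",tri([S,T],[u,v])[0].round(4))
scr=[(s4(240,106),t2(205,257)),(s4(590,220),t2(333,332)),(s4(122,288),t2(95,447)),(s4(491,414),t2(227,525))]
scr=[tri([S,T],p) for p in scr]
for X,e in scr: print("screw",X.round(4),e.round(1))
print("colfoot",tri([S,T],[s4(513,285),t2(262,312)])[0].round(4))
def atz(c,u,z):
    r=least_squares(lambda x:proj(c,[x[0],x[1],z])[0]-u,[.6,-.3]);return r.x
print("hook seat",atz(S,s3(212,450),.293),"tip",atz(S,s3(148,372),.309),"tube",atz(S,s3(193,208),.358))
cc=S;Rm=cv2.Rodrigues(cc["r"])[0];print("cams",-Rm.T@cc["t"],-cv2.Rodrigues(T["r"])[0].T@T["t"])
E
python3 fit.py
```

```text
rest [ 0.61421945 -0.22868505] -23.595327429478743
[[0.6, -0.0], [0.2, -0.3], [0.2, 1.5], [-0.4, 0.0], [-0.8, 0.6], [0.6, -0.2], [5.9, -14.4], [0.1, 0.3], [-0.2, -0.2]]
carrier dy [0.0037198] [[-0.2, 0.5], [-0.7, 0.7], [0.2, 0.4], [-1.1, 1.8], [-1.4, 0.1]]
corner [ 0.5537 -0.4625  0.0724]
corner [ 0.5964 -0.5497  0.0932]
corner [ 0.4757 -0.4119 -0.0883]
screw [ 0.5509 -0.4664  0.0677] [23.5 -2.3 -1.4 27.2]
screw [ 0.5893 -0.5396  0.0815] [-8.   0.9  0.8 -9.8]
screw [ 0.4847 -0.4221 -0.066 ] [ 9.3 -0.6 -0.1 10.7]
screw [ 0.535  -0.5038 -0.0496] [-24.5   2.2   1.1 -29.9]
colfoot [ 0.5864 -0.5102  0.0217]
hook seat [ 0.49632652 -0.45876646] tip [ 0.48275867 -0.44917336] tube [ 0.49399073 -0.4627353 ]
cams [ 0.472332   -1.07123955  0.68371514] [ 0.48002526 -0.30533249  1.10049069]
```

```bash
python3 - <<'E' | tail -30
exec(open("fit.py").read().split("cor=[")[0])
P={"+y":(s4(228,88),t2(75,452)),"+x":(s4(632,215),t2(200,237)),"-y":(s4(508,468),t2(355,325)),"-x":(s4(85,310),t2(230,530))}
Q={"+y":(s4(240,106),t2(95,447)),"+x":(s4(590,220),t2(205,257)),"-y":(s4(491,414),t2(333,332)),"-x":(s4(122,288),t2(227,525))}
for N,D in(("c",P),("s",Q)):
  for k,p in D.items():
    X,e=tri([S,T],p);print(N,k,X.round(4),e.round(1))
X,e=tri([S,T],[s4(513,285),t2(262,312)]);print("foot",X,e)
def atz(c,u,z):
    r=least_squares(lambda x:proj(c,[x[0],x[1],z])[0]-u,[.6,-.3]);return r.x
for n,u,z in(("seat",s3(212,450),.293),("tip",s3(148,372),.309),("shank",s3(254,372),.309),("tube",s3(193,208),.358)):print(n,atz(S,u,z))
# fit: x,y,yaw with base centre offset free
def hk(q):return [(S,s3(212,450),[0,0,.293]),(S,s3(148,372),[-.0135,0,.309]),(S,s3(252,372),[.0135,0,.309])]
def f(q):
    e=[]
    for D,hx,hy in((P,.075,.055),(Q,q[4],q[5])):
        for k,sg in zip(("+x","-y","-x","+y"),((1,1),(1,-1),(-1,-1),(-1,1))):
            if SW: w=W(q,[q[3]+sg[0]*hy,sg[1]*hx,.012])
            else: w=W(q,[q[3]+sg[0]*hx,sg[1]*hy,.012])
            e+=[proj(S,w)[0]-D[k][0],proj(T,w)[0]-D[k][1]]
    e+=[proj(c,W(q,p))[0]-u for c,u,p in hk(q)]
    e+=[proj(S,W(q,[.105,0,.014]))[0]-s4(513,280)]
    return np.concatenate(e)
for SW in(0,1):
  for y0 in(-30,30,-60):
    r=least_squares(f,[.5,-.46,np.radians(y0),.03,.06,.04],loss="soft_l1");print(SW,y0,r.cost,r.x,np.degrees(r.x[2]))
    if r.cost<40: print(f(r.x).reshape(-1,2).round(1).tolist())
E
```

```text
rest [ 0.61421945 -0.22868505] -23.595327429478743
[[0.6, -0.0], [0.2, -0.3], [0.2, 1.5], [-0.4, 0.0], [-0.8, 0.6], [0.6, -0.2], [5.9, -14.4], [0.1, 0.3], [-0.2, -0.2]]
carrier dy [0.0037198] [[-0.2, 0.5], [-0.7, 0.7], [0.2, 0.4], [-1.1, 1.8], [-1.4, 0.1]]
c +y [ 0.5059 -0.4033  0.0114] [-0.   0.   0.  -0.1]
c +x [ 0.6312 -0.4769  0.0115] [-0.8  0.1  0.1 -1. ]
c -y [ 0.5779 -0.5677  0.0057] [ 0.2 -0.  -0.   0.3]
c -x [ 0.4564 -0.4925  0.0065] [ 1.6 -0.1  0.   1.9]
s +y [ 0.509  -0.4145  0.0137] [-0.2  0.   0.  -0.2]
s +x [ 0.6179 -0.4791  0.0135] [-0.3  0.   0.  -0.3]
s -y [ 0.5742 -0.5529  0.0134] [-0.1  0.   0.  -0.1]
s -x [ 0.4648 -0.4898  0.0126] [-0.4  0.  -0.  -0.5]
foot [ 0.58641366 -0.51016298  0.02167812] [-0.64994354  0.07352975  0.05647461 -0.78912196]
seat [ 0.49632652 -0.45876646]
tip [ 0.48275867 -0.44917336]
shank [ 0.50685097 -0.451817  ]
tube [ 0.49399073 -0.4627353 ]
0 -30 21.28851397888567 [ 0.49501939 -0.45659201 -0.53366238  0.05432172  0.06326145  0.04333772] -30.576601906975053
[[0.5, -0.9], [-0.7, -2.3], [0.8, -1.3], [1.5, -0.2], [-2.3, -1.3], [0.9, 5.1], [-0.
[... 594 characters left out ...]
94  -0.45659201 -0.53366237  0.05432172  0.06326145  0.04333772] -30.576601293962057
[[0.5, -0.9], [-0.7, -2.3], [0.8, -1.3], [1.5, -0.2], [-2.3, -1.3], [0.9, 5.1], [-0.6, -1.7], [-2.0, 0.3], [-0.1, 0.6], [-0.1, -0.4], [-0.1, 0.9], [0.2, -0.1], [-0.2, 0.0], [-0.2, -0.7], [0.1, 0.7], [0.0, -0.4], [-0.9, -0.7], [0.4, 0.2], [0.7, 3.8], [-1.3, 3.6]]
1 -30 116.41608216580259 [ 0.49507527 -0.45607924 -0.52237621  0.05434574  0.04347885  0.06317372] -29.9299519521688
1 30 116.41608216566972 [ 0.49507528 -0.45607925 -0.5223761   0.05434573  0.04347885  0.06317371] -29.929945826579115
1 -60 116.4160821656854 [ 0.49507528 -0.45607926 -0.52237604  0.05434572  0.04347885  0.06317371] -29.929942334795555
```

```bash
python3 - <<'E' | tail -12
exec(open("fit.py").read().split("cor=[")[0])
def atz(c,u,z):
    r=least_squares(lambda x:proj(c,[x[0],x[1],z])[0]-u,[.6,-.3]);return r.x.round(3)
print("machine base",atz(S,[196,189],0),atz(S,[272,185],0)); print("machine top",atz(T,[131,250],.38),atz(T,[90,62],.38))
print("machine TR corner tri?",atz(T,[126,85],.38),atz(S,[330,80],.38),atz(S,[195,84],.38))
print("nozzleA",tri([S,T],[[300,124],[157,118]]))
print("bottleA base", atz(S,[299,214],0))
q=[.6142,-.2287,np.radians(-23.6)]
iv=lambda p:(np.array([[np.cos(q[2]),np.sin(q[2])],[-np.sin(q[2]),np.cos(q[2])]])@(np.array(p)[:2]-q[:2])).round(3)
print("A in rest",iv(tri([S,T],[[300,124],[157,118]])[0]),"machine",iv([.5,-.0]))
c=capture("wrist");s=read_state();k=cam(c);Rm=cv2.Rodrigues(k["r"])[0];p=-Rm.T@k["t"]
print("cam in tool",(s["tcp_rot"].T@(p-s["position"])).round(3),"axes cols in tool",(s["tcp_rot"].T@Rm.T).round(2).tolist())
E
```

```text
rest [ 0.61421945 -0.22868505] -23.595327429478743
[[0.6, -0.0], [0.2, -0.3], [0.2, 1.5], [-0.4, 0.0], [-0.8, 0.6], [0.6, -0.2], [5.9, -14.4], [0.1, 0.3], [-0.2, -0.2]]
carrier dy [0.0037198] [[-0.2, 0.5], [-0.7, 0.7], [0.2, 0.4], [-1.1, 1.8], [-1.4, 0.1]]
machine base [ 0.447 -0.019] [ 0.659 -0.021]
machine top [ 0.456 -0.133] [ 0.752 -0.057]
machine TR corner tri? [ 0.712 -0.118] [ 0.731 -0.235] [ 0.464 -0.233]
nozzleA (array([ 0.69423871, -0.14341516,  0.24178277]), array([-1.39836342,  0.24949063,  0.13491611, -1.12815632]))
bottleA base [ 0.706 -0.164]
A in rest [0.039 0.11 ] machine [-0.196  0.164]
cam in tool [-0.162  0.067  0.001] axes cols in tool [[0.0, -0.25, 0.97], [0.0, -0.97, -0.25], [1.0, 0.0, -0.0]]
```

```bash
python3 - <<'E' | tail -3
exec(open("fit.py").read().split("cor=[")[0])
print(tri([S,T],[[195,84],[131,250]]));print(tri([S,T],[[331,80],[125,85]]))
crop(S["px"],180,30,160,170,4,"pics/s5.png")
E
```

```text
carrier dy [0.0037198] [[-0.2, 0.5], [-0.7, 0.7], [0.2, 0.4], [-1.1, 1.8], [-1.4, 0.1]]
(array([ 0.45738826, -0.12340117,  0.34042514]), array([-2.5843037 ,  0.074064  ,  0.00773454, -1.89333133]))
(array([ 0.74526572, -0.10405343,  0.32660886]), array([-12.11016513,   2.72132918,   1.30946122,  -9.06900378]))
```

View pics/s5.png

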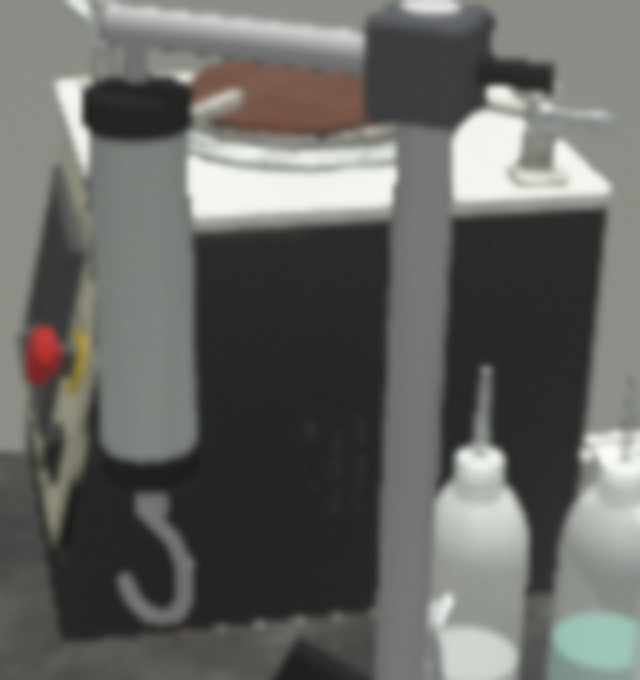

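```bash
cat >plan.py <<'E'
from h import *
def rot(yaw,th):
    y,t=np.radians([yaw,th]);e=np.array([np.cos(y),np.sin(y),0]);z=np.array([0,0,1.])
    x=np.sin(t)*e-np.cos(t)*z;j=np.array([-np.sin(y),np.cos(y),0]);return np.c_[x,np.cross(j,x),j]
REST=(np.array([.6142,-.2287]),-23.6);BAL=(np.array([.495,-.4566]),-30.6)
def fr(F,p):
    y=np.radians(F[1]);return np.array([F[0][0]+np.cos(y)*p[0]-np.sin(y)*p[1],F[0][1]+np.sin(y)*p[0]+np.cos(y)*p[1],p[2]])
def tcp(g,Rt): return np.asarray(g)+.019*Rt[:,0]   # TCP from grasp point
def rows(wps,s=None,p0=None,R0=None):
    """wps: (pos,R,opening)"""
    s=s or read_state();p0=s["position"] if p0 is None else p0;R0=s["tcp_rot"] if R0 is None else R0
    U,_,V=np.linalg.svd(R0);R0=U@V
    for p,Rt,o in wps:
        d=R0.T@(np.asarray(p)-p0);w=np.degrees(R.from_matrix(R0.T@Rt).as_rotvec())
        print([round(float(v),4) for v in d]+[round(float(v),1) for v in w]+[o])
def st():
    s=read_state();print("t",round(s["time_s"],2),"p",s["position"].round(4),"F",s["force"].round(2),"op",round(s["opening"],3),"j",s["joint_positions"].round(1));
    r=s["tcp_rot"];print("yaw",np.degrees(np.arctan2(-r[0,2],r[1,2])).round(2),"th",np.degrees(np.arctan2(r[:2,0]@np.array([r[1,2],-r[0,2]]),-r[2,0])).round(2));return s
E
python3 - <<'E'
from plan import *
s=st();a=rot(-14.7,0);b=rot(-23.6,5)
rows([((.17,.58,.50),a,.087),((.42,.25,.52),a,.087),((.53,-.12,.50),b,.087),((.57,-.2,.30),b,.087)])
E
```

```text
t 1.35 p [0.1587 0.6045 0.2225] F [ 0.52 -0.18 -0.84] op 0.998 j [ 65.1  30.2  82.1   0.   67.7 -10.2]
yaw -14.71 th -0.0
[-0.2775, -0.0172, -0.0208, -0.0, -0.0, -0.0, 0.087]
[-0.2975, -0.3428, -0.2765, -0.0, -0.0, -0.0, 0.087]
[-0.2775, -0.5431, -0.6065, 8.9, 0.4, -5.0, 0.087]
[-0.0775, -0.6021, -0.6737, 8.9, 0.4, -5.0, 0.087]
```

Request:
{"api": "play_rows", "payload": {
  "rows": [
    [[-0.05,-0.003,-0.004,0,0,0,0.087],[-0.1,-0.006,-0.008,0,0,0,0.087],[-0.15,-0.01,-0.012,0,0,0,0.087],[-0.2,-0.013,-0.015,0,0,0,0.087],[-0.24,-0.015,-0.018,0,0,0,0.087],[-0.278,-0.04,-0.04,0,0,0,0.087],[-0.28,-0.08,-0.07,0,0,0,0.087],[-0.283,-0.118,-0.1,0,0,0,0.087],[-0.286,-0.156,-0.13,0,0,0,0.087],[-0.289,-0.195,-0.16,0,0,0,0.087],[-0.291,-0.234,-0.19,0,0,0,0.087],[-0.293,-0.27,-0.22,0,0,0,0.087]]
  ]
}}

```text
time_s: 2.55
position: [0.3648, 0.3213, 0.5158]
tcp_rot: [[0.001, -0.967, 0.254], [0.0, 0.254, 0.967], [-1.0, -0.001, 0.0]]
force: [0.8, 1.1, 0.2]
opening: 1.002
```

```bash
python3 - <<'E'
from plan import *
s=st();a=rot(-14.7,0);b=rot(-23.6,5)
rows([((.42,.25,.52),a,.087),((.53,-.12,.50),b,.087),((.56,-.2,.30),b,.087)])
E
```

```text
t 2.55 p [0.3648 0.3213 0.5158] F [0.8  1.08 0.22] op 1.002 j [ 28.2   6.5  72.5  -0.  101.  -47.1]
yaw -14.72 th 0.04
[-0.0042, -0.0715, -0.055, -0.0, 0.0, 0.0, 0.087]
[0.0158, -0.2719, -0.3849, 8.9, 0.4, -5.0, 0.087]
[0.2158, -0.3211, -0.4548, 8.9, 0.4, -5.0, 0.087]
```

Request:
{"api": "play_rows", "payload": {
  "rows": [
    [[0.0,-0.035,-0.035,0,0,0,0.087],[0.0,-0.065,-0.075,1,0,0,0.087],[0.002,-0.095,-0.115,2,0,-1,0.087],[0.004,-0.125,-0.155,4,0,-2,0.087],[0.006,-0.155,-0.195,5,0,-3,0.087],[0.008,-0.185,-0.235,6,0,-4,0.087],[0.01,-0.21,-0.275,7,0.2,-5,0.087],[0.012,-0.235,-0.315,8,0.4,-5,0.087],[0.016,-0.26,-0.355,8.9,0.4,-5,0.087],[0.03,-0.28,-0.39,8.9,0.4,-5,0.087],[0.06,-0.3,-0.42,8.9,0.4,-5,0.087],[0.1,-0.311,-0.44,8.9,0.4,-5,0.087]]
  ]
}}

```text
time_s: 3.75
position: [0.5546, -0.1849, 0.4163]
tcp_rot: [[0.085, -0.911, 0.403], [-0.039, 0.401, 0.915], [-0.996, -0.093, -0.001]]
force: [1.4, 0.4, -0.5]
opening: 1.002
```

```bash
python3 - <<'E'
from plan import *
s=st();b=rot(-23.6,5)
c=capture("wrist");cv2.imwrite("pics/w1.png",c["pixels"][:,:,::-1])
r=trace("wrist","carrier");print([(q["p"],q["at"],q["mask"].sum()) for q in r])
k=cam(c);print(proj(k,[fr(REST,(-.027,0,.087)),fr(REST,(.041,0,.1427)),fr(REST,(-.022,.06,.055)),fr(REST,(-.022,-.06,.055)),fr(REST,(0.038,-.06,.1266)),fr(REST,(.038,.06,.1266))]).round(1).tolist())
E
```

```text
t 3.75 p [ 0.5546 -0.1849  0.4163] F [ 1.36  0.35 -0.5 ] op 1.002 j [-29.6  15.3  75.7   0.5  83.7 -95.9]
yaw -23.74 th 5.34
[(0.68, [252.6, 185.3], np.int64(2245))]
[[249.2, 164.1], [248.5, 222.4], [288.5, 161.9], [211.5, 162.1], [206.7, 215.8], [291.3, 215.7]]
```

View pics/w1.png

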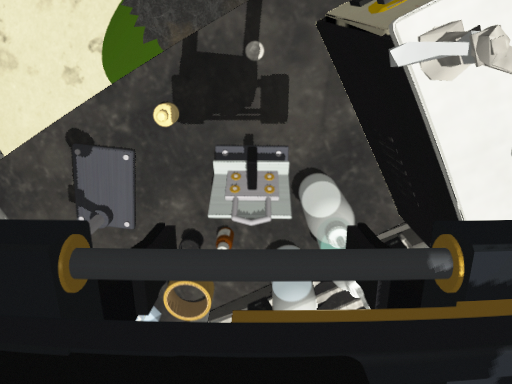

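```bash
python3 - <<'E'
from plan import *
b=rot(-23.6,5)
rows([(tcp(fr(REST,(-.027,.0037,.087+d)),b),b,.087) for d in (.15,.07,0)])
img=cv2.imread("pics/w1.png");cv2.imwrite("pics/w1c.png",cv2.resize(img[140:230,200:300],None,fx=8,fy=8,interpolation=cv2.INTER_CUBIC)[:600])
E
```

```text
[0.1939, -0.037, -0.0125, -0.2, -0.0, -0.7, 0.087]
[0.2737, -0.031, -0.0125, -0.2, -0.0, -0.7, 0.087]
[0.3435, -0.0258, -0.0126, -0.2, -0.0, -0.7, 0.087]
```

View pics/w1c.png

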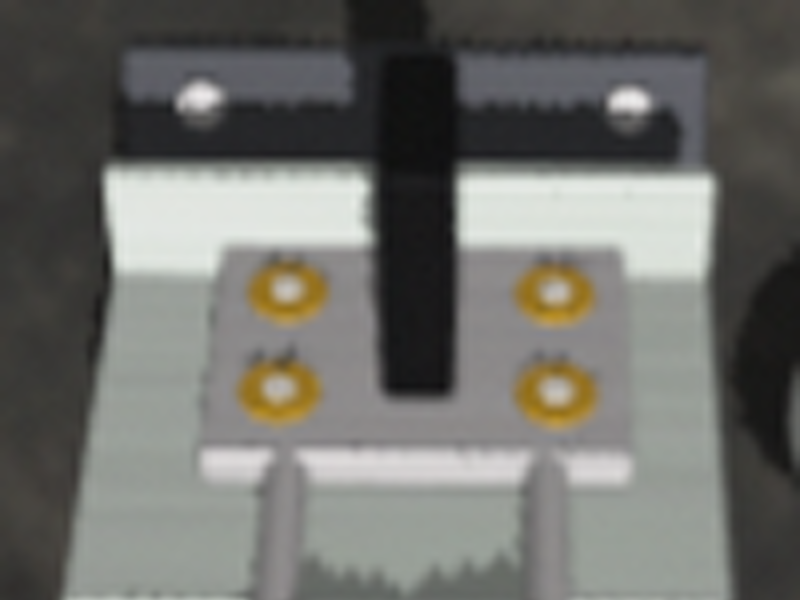

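Request:
{"api": "play_rows", "payload": {
  "rows": [
    [[0.045,-0.01,-0.005,0,0,-0.7,0.087],[0.095,-0.02,-0.01,0,0,-0.7,0.087],[0.145,-0.032,-0.014,-0.2,0,-0.7,0.087],[0.195,-0.037,-0.014,-0.2,0,-0.7,0.087],[0.235,-0.034,-0.014,-0.2,0,-0.7,0.087],[0.255,-0.0325,-0.014,-0.2,0,-0.7,0.087],[0.255,-0.0325,-0.014,-0.2,0,-0.7,0.087]]
  ]
}}

```text
time_s: 4.55
position: [0.5961, -0.2143, 0.1619]
tcp_rot: [[0.086, -0.914, 0.397], [-0.036, 0.395, 0.918], [-0.996, -0.093, 0.001]]
force: [-0.3, 0.1, 0.3]
opening: 0.998
```

```bash
python3 - <<'E'
from plan import *
st();b=rot(-23.6,5)
c=capture("wrist");cv2.imwrite("pics/w2.png",c["pixels"][:,:,::-1])
k=cam(c);print(proj(k,[fr(REST,(-.027,0,.087)),fr(REST,(.041,0,.1427)),fr(REST,(-.022,.06,.055)),fr(REST,(-.022,-.06,.055)),fr(REST,(0.038,-.06,.1266)),fr(REST,(.038,.06,.1266))]).round(1).tolist())
rows([(tcp(fr(REST,(-.027,.0025,.087+d)),b),b,.087) for d in (.03,0)])
E
```

```text
t 4.55 p [ 0.5961 -0.2143  0.1619] F [-0.3   0.13  0.25] op 0.998 j [-30.2  33.   88.4   0.8  53.3 -97.3]
yaw -23.38 th 5.34
[[250.7, 187.4], [249.0, 317.6], [326.3, 180.9], [177.6, 180.3], [161.1, 296.9], [338.7, 297.8]]
[0.0655, 0.0113, -0.0031, 0.2, 0.0, 0.6, 0.087]
[0.0954, 0.0143, -0.0031, 0.2, 0.0, 0.6, 0.087]
```

View pics/w2.png

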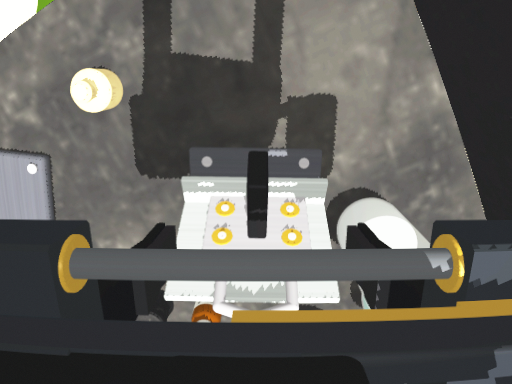

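Request:
{"api": "play_rows", "payload": {
  "rows": [
    [[0.03,0.005,-0.003,0.2,0,0.6,0.087],[0.06,0.0107,-0.003,0.2,0,0.6,0.087],[0.08,0.0127,-0.003,0.2,0,0.6,0.087],[0.095,0.0142,-0.003,0.2,0,0.6,0.087],[0.095,0.0142,-0.003,0.2,0,0.6,0.06],[0.095,0.0142,-0.003,0.2,0,0.6,0.04],[0.095,0.0142,-0.003,0.2,0,0.6,0.025],[0.095,0.0142,-0.003,0.2,0,0.6,0.02],[0.095,0.0142,-0.003,0.2,0,0.6,0.02]]
  ]
}}

```text
time_s: 5.5
position: [0.5925, -0.2174, 0.0694]
tcp_rot: [[0.083, -0.912, 0.401], [-0.037, 0.399, 0.916], [-0.996, -0.091, -0.0]]
force: [-0.3, -0.2, -0.1]
opening: 0.629
```

```bash
python3 - <<'E'
from plan import *
st();print(fr(REST,(-.027,.0025,.087)),read_state()["position"]-.019*read_state()["tcp_rot"][:,0])
c=capture("wrist");cv2.imwrite("pics/w3.png",c["pixels"][:,:,::-1])
E
```

```text
t 5.5 p [ 0.5925 -0.2174  0.0694] F [-0.25 -0.22 -0.12] op 0.629 j [-30.6  40.4  92.    0.9  42.4 -97.6]
yaw -23.62 th 5.21
[ 0.59045908 -0.21559967  0.087     ] [ 0.59090423 -0.21672036  0.0883332 ]
```

View pics/w3.png

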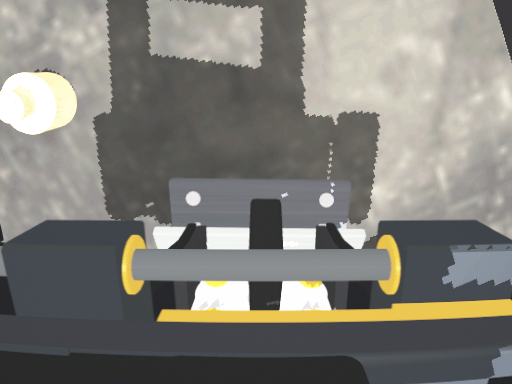

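Request:
{"api": "play_rows", "payload": {
  "rows": [
    [[0.0015,0,0.0005,0,0,0,0.02],[0.0015,0,0.0005,0,0,0,0.016],[0.0015,0,0.0005,0,0,0,0.008],[0.0015,0,0.0005,0,0,0,0.0],[0.0015,0,0.0005,0,0,0,0.0],[0.0015,0,0.0005,0,0,0,0.0],[0.0015,0,0.0005,0,0,0,0.0],[0.0015,0,0.0005,0,0,0,0.0]]
  ]
}}

```text
time_s: 6.35
position: [0.5922, -0.2162, 0.0669]
tcp_rot: [[0.081, -0.913, 0.401], [-0.035, 0.399, 0.916], [-0.996, -0.088, 0.001]]
force: [0.2, 2.2, 0.4]
opening: 0.159
```

```bash
python3 - <<'E'
from plan import *
st()
E
```

```text
t 6.35 p [ 0.5922 -0.2162  0.0669] F [0.22 2.22 0.37] op 0.159 j [-30.5  40.6  92.1   0.9  42.3 -97.5]
yaw -23.64 th 5.07
```

```bash
cat >>plan.py <<'E'
GX,GZ=.0374,.0801
def hang(d,th=30.07,yaw=-30.6):
    Rt=rot(yaw,th);b=fr(BAL,(d[0],d[1],.300+d[2]));e=np.array([np.cos(np.radians(yaw)),np.sin(np.radians(yaw)),0])
    g=b-GX*e-np.array([0,0,GZ]);return tcp(g,Rt),Rt
E
python3 - <<'E'
from plan import *
s=st();R0=s["tcp_rot"];p=s["position"]
rows([(p+[0,0,z],R0,0) for z in(.02,.06,.18)])
for d in((-.1,0,.024),(-.05,0,.024)):
    q,Rt=hang(d);print(q);rows([(q,Rt,0)])
E
```

```text
t 6.35 p [ 0.5922 -0.2162  0.0669] F [0.22 2.22 0.37] op 0.159 j [-30.5  40.6  92.1   0.9  42.3 -97.5]
yaw -23.64 th 5.07
[-0.0199, -0.0018, 0.0, 0.0, -0.0, -0.0, 0]
[-0.0598, -0.0053, 0.0, 0.0, -0.0, -0.0, 0]
[-0.1793, -0.0159, 0.0001, 0.0, -0.0, -0.0, 0]
[ 0.38492839 -0.39150383  0.22745714]
[-0.1707, 0.1049, -0.2436, 6.7, 2.1, -25.0, 0]
[ 0.42796549 -0.4169559   0.22745714]
[-0.1663, 0.0555, -0.2497, 6.7, 2.1, -25.0, 0]
```

Request:
{"api": "play_rows", "payload": {
  "rows": [
    [[-0.01,-0.001,0,0,0,0,0],[-0.025,-0.002,0,0,0,0,0],[-0.045,-0.004,0,0,0,0,0],[-0.075,-0.007,0,0,0,0,0],[-0.11,-0.01,0,0,0,0,0],[-0.145,-0.013,0,0,0,0,0],[-0.175,-0.0155,0,0,0,0,0],[-0.185,-0.0165,0,0,0,0,0],[-0.185,-0.0165,0,0,0,0,0],[-0.185,-0.0165,0,0,0,0,0]]
  ]
}}

```text
time_s: 7.35
position: [0.591, -0.2162, 0.2513]
tcp_rot: [[0.079, -0.913, 0.401], [-0.035, 0.399, 0.916], [-0.996, -0.086, -0.0]]
force: [-0.5, -0.0, -4.5]
opening: 0.159
```

```bash
python3 - <<'E'
from plan import *
s=st()
c=capture("wrist");cv2.imwrite("pics/w4.png",c["pixels"][:,:,::-1])
c=capture("side");crop(c["pixels"],170,120,160,130,5,"pics/s6.png")
print(np.mean([read_state()["force"] for _ in range(5)],0), s["moment"])
for d in((-.1,0,.024),(-.05,0,.024)):
    q,Rt=hang(d);rows([(q,Rt,0)])
E
```

```text
t 7.35 p [ 0.591  -0.2162  0.2513] F [-0.53 -0.02 -4.52] op 0.159 j [-30.5  26.8  83.5   0.7  64.7 -97.2]
yaw -23.62 th 4.94
[-0.13481969 -0.35474084 -3.56601078] [ 0.15519293  0.26545123 -0.01896175]
[0.0127, 0.1198, -0.2433, 6.7, 2.1, -25.2, 0]
[0.0169, 0.0703, -0.2494, 6.7, 2.1, -25.2, 0]
```

View pics/w4.png

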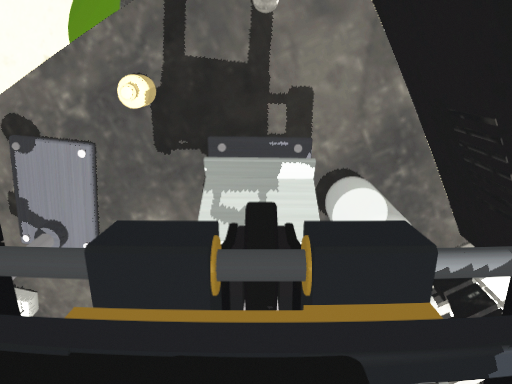

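View pics/s6.png

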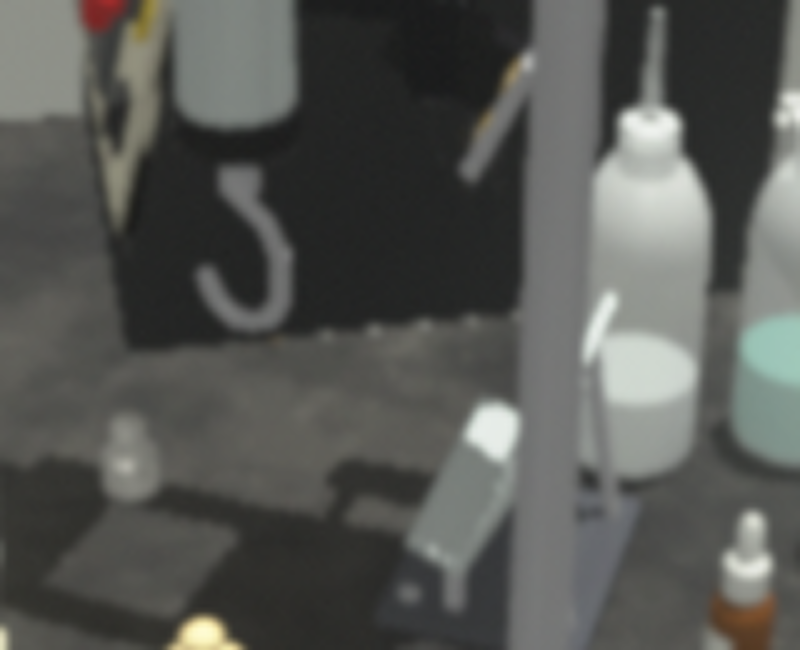

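Request:
{"api": "play_rows", "payload": {
  "rows": [
    [[0.0,0.02,-0.035,1,0.3,-4,0],[0.002,0.04,-0.075,2,0.6,-8,0],[0.005,0.06,-0.115,3,1,-12,0],[0.008,0.08,-0.155,4.2,1.3,-16,0],[0.01,0.1,-0.195,5.4,1.7,-20,0],[0.012,0.115,-0.228,6.4,2,-24,0],[0.0127,0.12,-0.243,6.7,2.1,-25.2,0],[0.0127,0.12,-0.243,6.7,2.1,-25.2,0],[0.0127,0.12,-0.243,6.7,2.1,-25.2,0],[0.0127,0.12,-0.243,6.7,2.1,-25.2,0]]
  ]
}}

```text
time_s: 8.45
position: [0.3868, -0.3911, 0.2288]
tcp_rot: [[0.435, -0.744, 0.508], [-0.255, 0.439, 0.862], [-0.864, -0.504, 0.001]]
force: [-0.3, 0.2, -2.7]
opening: 0.159
```

```bash
python3 - <<'E'
from plan import *
s=st()
c=capture("wrist");cv2.imwrite("pics/w5.png",c["pixels"][:,:,::-1])
k=cam(c);print("hook tip, bail in wrist",proj(k,[fr(BAL,(-.0135,0,.309)),fr(BAL,(-.1,0,.324)),fr(BAL,(0,0,.358))]).round(0).tolist())
c=capture("side");crop(c["pixels"],140,120,150,120,5,"pics/s7.png");k=cam(c)
print("bail pred",proj(k,[fr(BAL,(-.1,0,.324))]).round(1))
for d in((-.05,0,.024),(-.03,0,.024)):
    q,Rt=hang(d);rows([(q,Rt,0)])
E
```

```text
t 8.45 p [ 0.3868 -0.3911  0.2288] F [-0.26  0.25 -2.72] op 0.159 j [ -66.9   16.7  114.7   38.3   29.  -157.1]
yaw -30.5 th 30.25
hook tip, bail in wrist [[256.0, 459.0], [254.0, 476.0], [256.0, 551.0]]
bail pred [[164.6 154. ]]
[0.0258, -0.0408, -0.0017, 0.1, 0.1, 0.2, 0]
[0.0359, -0.058, -0.0017, 0.1, 0.1, 0.2, 0]
```

View pics/w5.png

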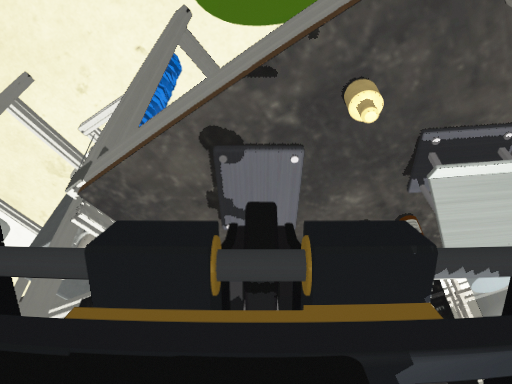

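View pics/s7.png

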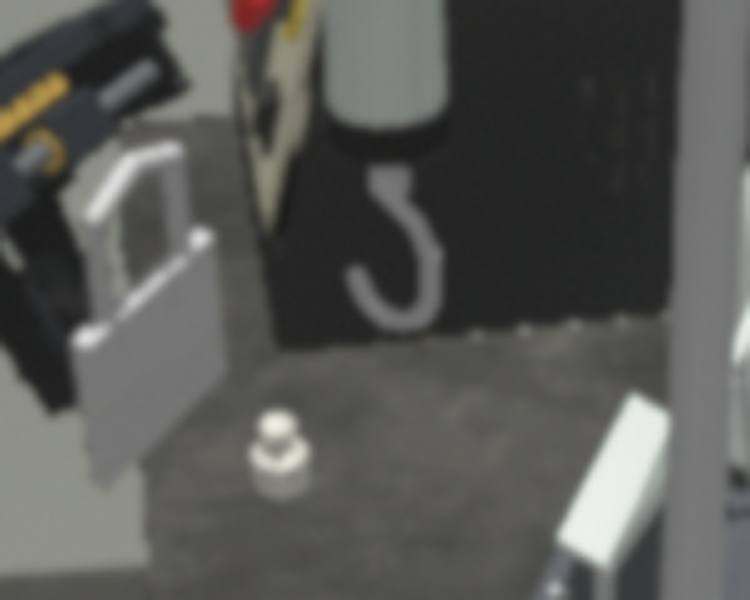

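Request:
{"api": "play_rows", "payload": {
  "rows": [
    [[0.008,-0.012,-0.001,0,0,0,0],[0.018,-0.027,-0.0015,0,0,0,0],[0.027,-0.042,-0.0017,0,0,0,0],[0.031,-0.049,-0.0017,0,0,0,0],[0.031,-0.049,-0.0017,0,0,0,0],[0.031,-0.049,-0.0017,0,0,0,0]]
  ]
}}

```text
time_s: 9.15
position: [0.4355, -0.4216, 0.2269]
tcp_rot: [[0.435, -0.744, 0.507], [-0.255, 0.439, 0.862], [-0.864, -0.504, 0.001]]
force: [-0.1, -0.4, -3.5]
opening: 0.162
```

```bash
cat > see.py <<'E'
from plan import *
import sys
s=st();Rt=s["tcp_rot"];e=np.array([Rt[1,2],-Rt[0,2],0]);e/=np.linalg.norm(e)
b=s["position"]-.019*Rt[:,0]+GX*e+[0,0,GZ]
y=np.radians(BAL[1]);d=b[:2]-BAL[0];print("bail est rel seat0",(np.array([np.cos(y)*d[0]+np.sin(y)*d[1],-np.sin(y)*d[0]+np.cos(y)*d[1],b[2]-.3])*1000).round(1))
c=capture("side");x0,y0=int(sys.argv[2]),int(sys.argv[3]);crop(c["pixels"],x0,y0,100,80,8,sys.argv[1]);k=cam(c)
print("crop pred bail",((proj(k,[b])-[x0,y0]+.5)*8).round(0),"seat,tip end,bottom",((proj(k,[fr(BAL,(0,0,.3)),fr(BAL,(-.0135,0,.309)),fr(BAL,(0,0,.293))])-[x0,y0]+.5)*8).round(0).tolist())
E
python3 see.py pics/s8.png 160 120;python3 - <<'E'
from plan import *
for d in((-.03,0,.022),(-.015,0,.022),(-.003,0,.022)):
    q,Rt=hang(d);rows([(q,Rt,0)])
E
```

```text
t 9.15 p [ 0.4355 -0.4216  0.2269] F [-0.08 -0.39 -3.47] op 0.162 j [ -62.7   20.8  107.7   33.2   29.4 -148.2]
yaw -30.49 th 30.27
bail est rel seat0 [-41.2  -0.1  23.4]
crop pred bail [[288. 336.]] seat,tip end,bottom [[474.0, 480.0], [413.0, 427.0], [476.0, 509.0]]
[0.0071, -0.0092, 0.0003, 0.0, 0.1, 0.2, 0]
[0.0146, -0.0221, 0.0003, 0.0, 0.1, 0.2, 0]
[0.0207, -0.0325, 0.0003, 0.0, 0.1, 0.2, 0]
```

View pics/s8.png

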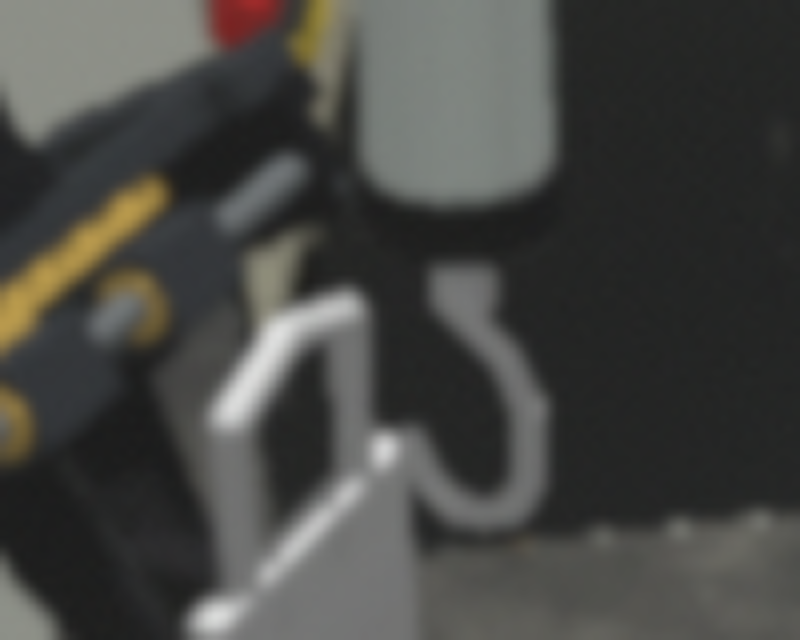

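Request:
{"api": "play_rows", "payload": {
  "rows": [
    [[0.005,-0.006,0.0003,0,0,0,0],[0.01,-0.014,0.0003,0,0,0.2,0],[0.0146,-0.022,0.0003,0,0,0.2,0],[0.018,-0.028,0.0003,0,0,0.2,0],[0.0207,-0.0325,0.0003,0,0,0.2,0],[0.0207,-0.0325,0.0003,0,0,0.2,0],[0.0207,-0.0325,0.0003,0,0,0.2,0]]
  ]
}}

```text
time_s: 9.9
position: [0.4687, -0.4418, 0.2257]
tcp_rot: [[0.432, -0.745, 0.509], [-0.254, 0.44, 0.861], [-0.865, -0.502, 0.001]]
force: [-0.8, -1.0, -2.8]
opening: 0.155
```

```bash
python3 see.py pics/s9.png 170 120;python3 - <<'E'
from plan import *
for d in((-.001,0,.010),(-.001,0,.0),(-.001,0,-.01)):
    q,Rt=hang(d);rows([(q,Rt,0)])
E
```

```text
t 9.9 p [ 0.4687 -0.4418  0.2257] F [-0.85 -0.97 -2.85] op 0.155 j [ -60.2   23.5  102.7   29.4   30.4 -142.1]
yaw -30.56 th 30.1
bail est rel seat0 [-2.3 -0.7 22.2]
crop pred bail [[379. 383.]] seat,tip end,bottom [[394.0, 480.0], [333.0, 427.0], [396.0, 509.0]]
[0.0113, 0.0048, 0.0007, -0.0, 0.1, 0.0, 0]
[0.02, 0.0098, 0.0007, -0.0, 0.1, 0.0, 0]
[0.0286, 0.0149, 0.0007, -0.0, 0.1, 0.0, 0]
```

View pics/s9.png

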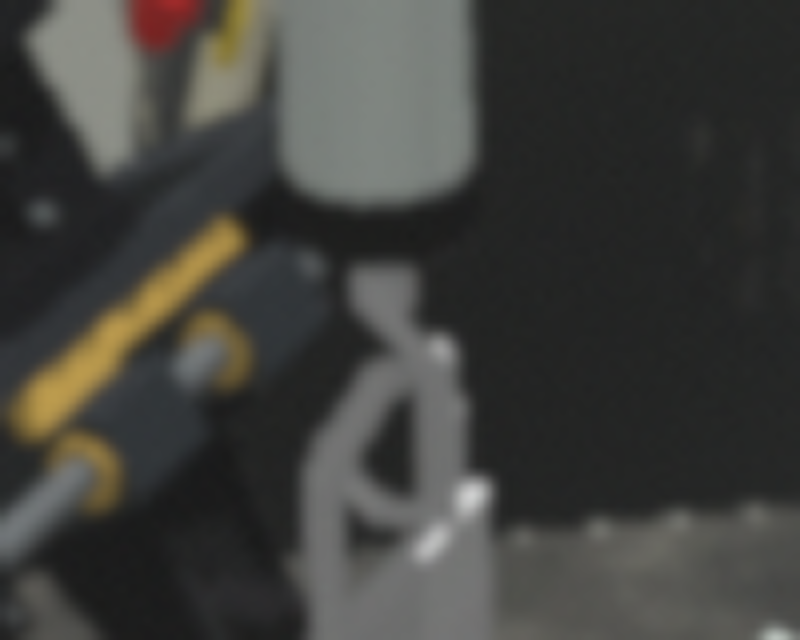

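Request:
{"api": "play_rows", "payload": {
  "rows": [
    [[0.003,0.001,0.0007,0,0,0,0],[0.0055,0.0018,0.0007,0,0,0,0],[0.008,0.003,0.0007,0,0,0,0],[0.0105,0.0045,0.0007,0,0,0,0],[0.013,0.006,0.0007,0,0,0,0],[0.0155,0.0075,0.0007,0,0,0,0],[0.018,0.0087,0.0007,0,0,0,0],[0.02,0.0098,0.0007,0,0,0,0],[0.02,0.0098,0.0007,0,0,0,0]]
  ]
}}

```text
time_s: 10.85
position: [0.4704, -0.4422, 0.2033]
tcp_rot: [[0.432, -0.744, 0.509], [-0.255, 0.441, 0.861], [-0.865, -0.502, 0.001]]
force: [0.2, 0.2, -4.3]
opening: 0.16
```

```bash
python3 see.py pics/s10.png 170 120;python3 - <<'E'
from plan import *
print(np.mean([read_state()["force"] for _ in range(5)],0))
E
```

```text
t 10.85 p [ 0.4704 -0.4422  0.2033] F [ 0.21  0.2  -4.25] op 0.16 j [ -60.    25.6  103.8   32.3   27.6 -145.2]
yaw -30.59 th 30.11
bail est rel seat0 [-0.6 -0.2 -0.2]
crop pred bail [[391. 480.]] seat,tip end,bottom [[394.0, 480.0], [333.0, 427.0], [396.0, 509.0]]
[-0.3053535   0.35745589 -3.73997444]
```

View pics/s10.png

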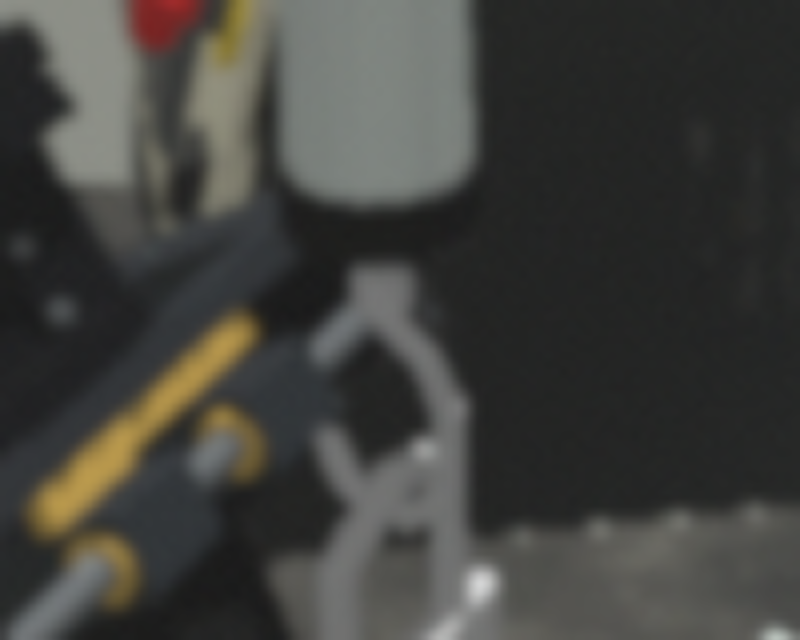

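```bash
cat > avg.py <<'E'
from plan import *
F=np.array([np.r_[read_state()["force"],read_state()["position"]] for _ in range(60)]);print(F.mean(0).round(4),F.std(0).round(3));print(read_state()["time_s"])
E
python3 avg.py
```

```text
[-0.3054  0.3575 -3.74    0.4704 -0.4424  0.2035] [0. 0. 0. 0. 0. 0.]
10.9
```

Request:
{"api": "play_rows", "payload": {
  "rows": [
    [[0.002,0.0011,0,0,0,0,0],[0.004,0.0023,0,0,0,0,0],[0.006,0.0034,0,0,0,0,0],[0.008,0.0046,0,0,0,0,0],[0.01,0.0058,0,0,0,0,0],[0.0115,0.0066,0,0,0,0,0],[0.013,0.0075,0,0,0,0,0],[0.013,0.0075,0,0,0,0,0],[0.013,0.0075,0,0,0,0,0]]
  ]
}}

```text
time_s: 11.8
position: [0.4706, -0.4426, 0.1889]
tcp_rot: [[0.433, -0.744, 0.509], [-0.256, 0.44, 0.861], [-0.865, -0.503, 0.0]]
force: [0.4, 0.2, -1.8]
opening: 0.158
```

```bash
python3 avg.py; python3 see.py pics/s11.png 170 120
```

```text
[ 0.4432  0.18   -1.8065  0.4706 -0.4426  0.1889] [0. 0. 0. 0. 0. 0.]
11.8
t 11.8 p [ 0.4706 -0.4426  0.1889] F [ 0.44  0.18 -1.81] op 0.158 j [ -60.    27.   104.5   34.7   25.8 -147.9]
yaw -30.59 th 30.17
bail est rel seat0 [ -0.3  -0.4 -14.6]
crop pred bail [[395. 542.]] seat,tip end,bottom [[394.0, 480.0], [333.0, 427.0], [396.0, 509.0]]
```

View pics/s11.png

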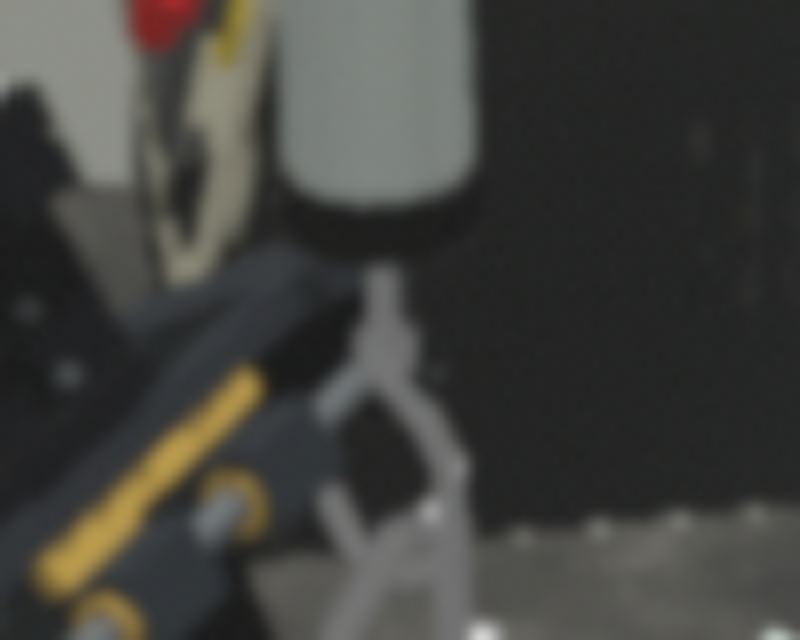

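Request:
{"api": "play_rows", "payload": {
  "rows": [
    [[0.002,0.0011,0,0,0,0,0],[0.004,0.0023,0,0,0,0,0],[0.006,0.0034,0,0,0,0,0],[0.008,0.0046,0,0,0,0,0],[0.01,0.0058,0,0,0,0,0],[0.0115,0.0066,0,0,0,0,0],[0.0125,0.0072,0,0,0,0,0],[0.0125,0.0072,0,0,0,0,0]]
  ]
}}

```text
time_s: 12.65
position: [0.4706, -0.4425, 0.1742]
tcp_rot: [[0.433, -0.744, 0.509], [-0.255, 0.44, 0.861], [-0.865, -0.502, 0.0]]
force: [-0.4, -0.7, 0.4]
opening: 0.159
```

```bash
python3 - <<'E'
from plan import *
F=[]
for i in range(8):
    c=capture("side");s=read_state();F.append(np.r_[s["force"],s["moment"],s["position"]])
F=np.array(F);print(F[:,2].round(2),F.mean(0).round(3),F.std(0).round(3))
crop(c["pixels"],170,130,100,80,8,"pics/s12.png")
E
```

```text
[-0.02 -0.95 -0.23  0.24 -0.46  0.35 -0.36 -0.76] [ 0.222 -0.693 -0.274  0.101  0.277 -0.038  0.471 -0.443  0.174] [0.26  0.483 0.427 0.025 0.023 0.024 0.    0.    0.   ]
```

View pics/s12.png

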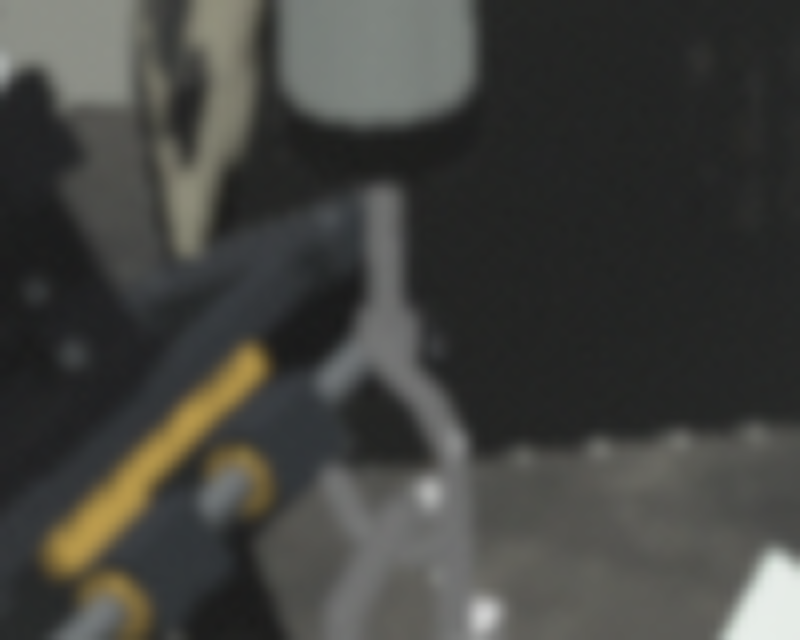

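Request:
{"api": "play_rows", "payload": {
  "rows": [
    [[0,0,0,0,0,0,0.01],[0,0,0,0,0,0,0.014],[0,0,0,0,0,0,0.02],[0,0,0,0,0,0,0.03],[0,0,0,0,0,0,0.04],[0,0,0,0,0,0,0.05],[0,0,0,0,0,0,0.06]]
  ]
}}

```text
time_s: 13.75
position: [0.4705, -0.4423, 0.1742]
tcp_rot: [[0.432, -0.744, 0.509], [-0.255, 0.44, 0.861], [-0.865, -0.502, 0.001]]
force: [-0.7, -0.7, -0.3]
opening: 0.506
```

```bash
python3 - <<'E'
from plan import *
st();c=capture("side");crop(c["pixels"],170,130,100,80,8,"pics/s13.png")
c=capture("wrist");cv2.imwrite("pics/w6.png",c["pixels"][:,:,::-1])
E
```

```text
t 13.75 p [ 0.4705 -0.4423  0.1742] F [-0.66 -0.75 -0.28] op 0.506 j [ -60.    28.4  105.2   37.3   24.1 -150.8]
yaw -30.58 th 30.13
```

View pics/s13.png

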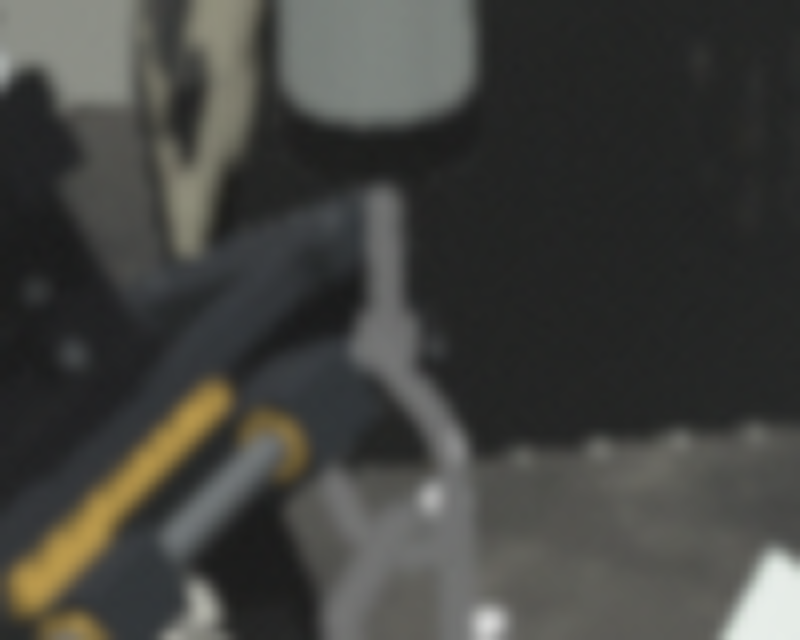

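View pics/w6.png

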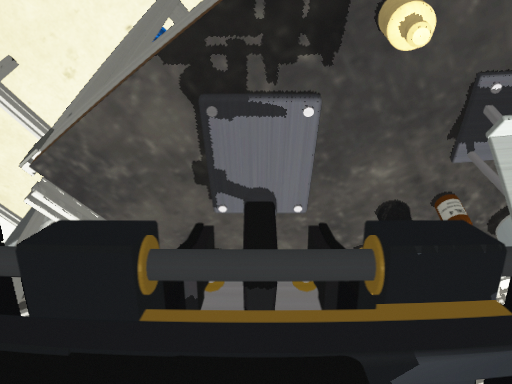

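Request:
{"api": "play_rows", "payload": {
  "rows": [
    [[-0.005,0,0,0,0,0,0.07],[-0.015,0,0,0,0,0,0.07],[-0.025,0,0,0,0,0,0.07],[-0.035,0,0,0,0,0,0.07],[-0.045,0,0,0,0,0,0.07],[-0.055,0,0,0,0,0,0.07],[-0.065,0,0,0,0,0,0.07],[-0.07,0,0,0,0,0,0.07],[-0.07,0,0,0,0,0,0.07],[-0.07,0,0,0,0,0,0.07]]
  ]
}}

```text
time_s: 14.85
position: [0.4402, -0.4245, 0.2349]
tcp_rot: [[0.433, -0.744, 0.509], [-0.255, 0.44, 0.861], [-0.865, -0.502, 0.0]]
force: [-0.4, -0.1, -0.1]
opening: 0.806
```

```bash
python3 - <<'E'
from plan import *
st();c=capture("side");crop(c["pixels"],150,130,133,100,6,"pics/s14.png")
c=capture("wrist");cv2.imwrite("pics/w7.png",c["pixels"][:,:,::-1])
E
```

```text
t 14.85 p [ 0.4402 -0.4245  0.2349] F [-0.4  -0.14 -0.06] op 0.806 j [ -62.2   20.4  106.4   31.2   30.6 -145.5]
yaw -30.59 th 30.15
```

View pics/s14.png

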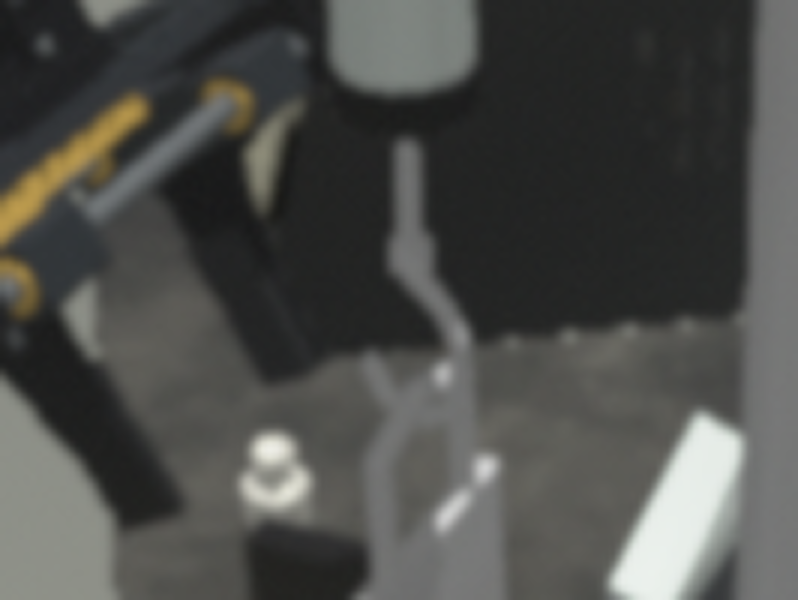

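View pics/w7.png

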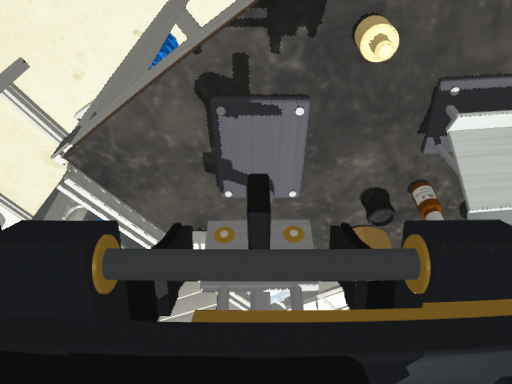

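Request:
{"api": "play_rows", "payload": {
  "rows": [
    [[0,0,0,0,0,0,0.07],[0,0,0,0,0,0,0.07],[0,0,0,0,0,0,0.07],[0,0,0,0,0,0,0.07],[0,0,0,0,0,0,0.07],[0,0,0,0,0,0,0.07],[0,0,0,0,0,0,0.07],[0,0,0,0,0,0,0.07],[0,0,0,0,0,0,0.07],[0,0,0,0,0,0,0.07],[0,0,0,0,0,0,0.07],[0,0,0,0,0,0,0.07]]
  ]
}}

```text
time_s: 16.15
position: [0.4403, -0.4245, 0.2348]
tcp_rot: [[0.432, -0.744, 0.509], [-0.255, 0.44, 0.861], [-0.865, -0.502, 0.0]]
force: [0.2, 0.4, -0.1]
opening: 0.801
```

```bash
python3 - <<'E'
from plan import *
st();c=capture("wrist");cv2.imwrite("pics/w8.png",c["pixels"][:,:,::-1]);a=cv2.imread("pics/w7.png");b=cv2.imread("pics/w8.png")
d=cv2.absdiff(a,b)[200:330,190:330];print("diff",d.mean(),d.max())
E
```

```text
t 16.15 p [ 0.4403 -0.4245  0.2348] F [ 0.15  0.4  -0.15] op 0.801 j [ -62.2   20.4  106.4   31.2   30.6 -145.5]
yaw -30.58 th 30.14
diff 1.8884798534798535 107
```

Request:
{"api": "play_rows", "payload": {
  "rows": [
    [[0,0,0,0,0,0,0.07],[0,0,0,0,0,0,0.07],[0,0,0,0,0,0,0.07],[0,0,0,0,0,0,0.07],[0,0,0,0,0,0,0.07],[0,0,0,0,0,0,0.07],[0,0,0,0,0,0,0.07],[0,0,0,0,0,0,0.07],[0,0,0,0,0,0,0.07],[0,0,0,0,0,0,0.07],[0,0,0,0,0,0,0.07],[0,0,0,0,0,0,0.07]]
  ]
}}

```text
time_s: 17.4
position: [0.4403, -0.4245, 0.2348]
tcp_rot: [[0.433, -0.744, 0.509], [-0.255, 0.44, 0.861], [-0.865, -0.502, 0.0]]
force: [0.1, -0.6, 0.4]
opening: 0.807
```

```bash
python3 - <<'E'
from plan import *
st();c=capture("wrist");cv2.imwrite("pics/w9.png",c["pixels"][:,:,::-1]);a=cv2.imread("pics/w8.png");b=cv2.imread("pics/w9.png")
d=cv2.absdiff(a,b)[200:330,190:330];print("diff",d.mean(),d.max())
E
```

```text
t 17.4 p [ 0.4403 -0.4245  0.2348] F [ 0.06 -0.63  0.36] op 0.807 j [ -62.2   20.4  106.4   31.2   30.6 -145.5]
yaw -30.58 th 30.14
diff 0.7989560439560439 35
```

Request:
{"api": "play_rows", "payload": {
  "rows": [
    [[0,0,0,0,0,0,0.07],[0,0,0,0,0,0,0.07],[0,0,0,0,0,0,0.07],[0,0,0,0,0,0,0.07],[0,0,0,0,0,0,0.07],[0,0,0,0,0,0,0.07],[0,0,0,0,0,0,0.07],[0,0,0,0,0,0,0.07],[0,0,0,0,0,0,0.07],[0,0,0,0,0,0,0.07],[0,0,0,0,0,0,0.07],[0,0,0,0,0,0,0.07]]
  ]
}}

```text
time_s: 18.65
position: [0.4403, -0.4245, 0.2348]
tcp_rot: [[0.432, -0.744, 0.509], [-0.255, 0.44, 0.861], [-0.865, -0.502, 0.001]]
force: [0.1, 0.8, -0.0]
opening: 0.804
```

Request:
{"api": "play_rows", "payload": {
  "rows": [
    [[0,0,0,0,0,0,0.07],[0,0,0,0,0,0,0.07],[0,0,0,0,0,0,0.07],[0,0,0,0,0,0,0.07],[0,0,0,0,0,0,0.07],[0,0,0,0,0,0,0.07],[0,0,0,0,0,0,0.07],[0,0,0,0,0,0,0.07],[0,0,0,0,0,0,0.07],[0,0,0,0,0,0,0.07],[0,0,0,0,0,0,0.07],[0,0,0,0,0,0,0.07]]
  ]
}}

```text
time_s: 19.85
position: [0.4403, -0.4245, 0.2348]
tcp_rot: [[0.433, -0.744, 0.509], [-0.255, 0.44, 0.861], [-0.865, -0.502, 0.0]]
force: [-0.0, 0.3, -0.3]
opening: 0.802
```

```bash
python3 - <<'E'
from plan import *
st();c=capture("wrist");cv2.imwrite("pics/w10.png",c["pixels"][:,:,::-1]);a=cv2.imread("pics/w9.png");b=cv2.imread("pics/w10.png")
d=cv2.absdiff(a,b)[200:330,190:330];print("diff",d.mean(),d.max())
c=capture("side");crop(c["pixels"],150,130,133,100,6,"pics/s15.png")
E
```

```text
t 19.85 p [ 0.4403 -0.4245  0.2348] F [-0.05  0.28 -0.26] op 0.802 j [ -62.2   20.4  106.4   31.2   30.6 -145.5]
yaw -30.58 th 30.14
diff 0.7692490842490842 35
```

View pics/s15.png

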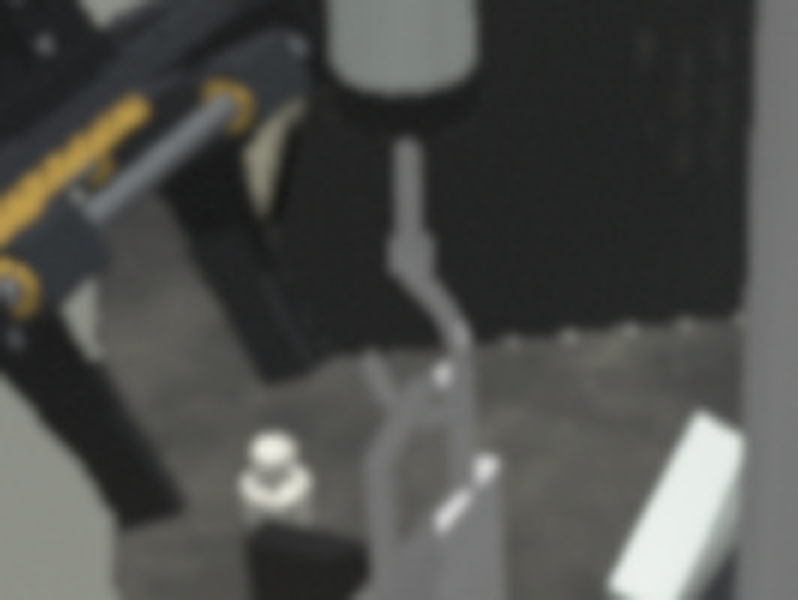

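View pics/w10.png

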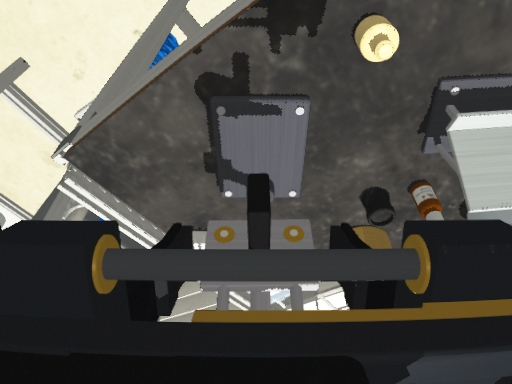

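Request:
{"api": "play_rows", "payload": {
  "rows": [
    [[0.01,0,0,0,0,0,0.07],[0.022,0,0,0,0,0,0.07],[0.036,0,0,0,0,0,0.07],[0.05,0,0,0,0,0,0.07],[0.062,0,0,0,0,0,0.07],[0.07,0,0,0,0,0,0.07],[0.07,0,0,0,0,0,0.04],[0.07,0,0,0,0,0,0.03],[0.07,0,0,0,0,0,0.024],[0.07,0,0,0,0,0,0.02],[0.07,0,0,0,0,0,0.017],[0.07,0,0,0,0,0,0.015]]
  ]
}}

```text
time_s: 21.15
position: [0.4705, -0.4425, 0.1747]
tcp_rot: [[0.433, -0.744, 0.509], [-0.256, 0.44, 0.861], [-0.864, -0.503, 0.0]]
force: [-0.3, 0.5, 0.1]
opening: 0.348
```

Request:
{"api": "play_rows", "payload": {
  "rows": [
    [[0,0,0,0,0,0,0.013],[0,0,0,0,0,0,0.008],[0,0,0,0,0,0,0.0],[0,0,0,0,0,0,0.0],[0,0,0,0,0,0,0.0],[0,0,0,0,0,0,0.0],[0,0,0,0,0,0,0.0]]
  ]
}}

```text
time_s: 21.85
position: [0.4705, -0.4423, 0.1742]
tcp_rot: [[0.432, -0.744, 0.509], [-0.255, 0.44, 0.861], [-0.865, -0.502, 0.001]]
force: [0.6, 0.4, -0.0]
opening: 0.158
```

```bash
python3 - <<'E'
from plan import *
st();c=capture("side");crop(c["pixels"],150,130,133,100,6,"pics/s16.png")
c=capture("wrist");cv2.imwrite("pics/w11.png",c["pixels"][:,:,::-1])
E
```

```text
t 21.85 p [ 0.4705 -0.4423  0.1742] F [ 0.64  0.42 -0.  ] op 0.158 j [ -60.    28.4  105.2   37.3   24.1 -150.8]
yaw -30.58 th 30.13
```

View pics/w11.png

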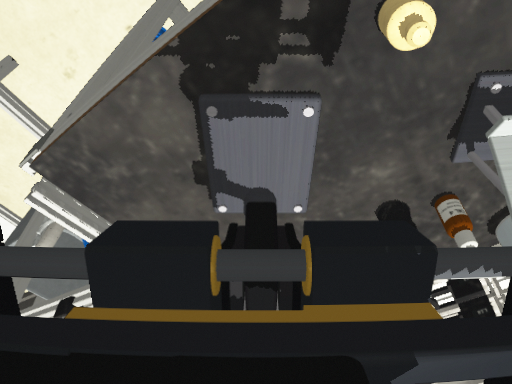

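View pics/s16.png

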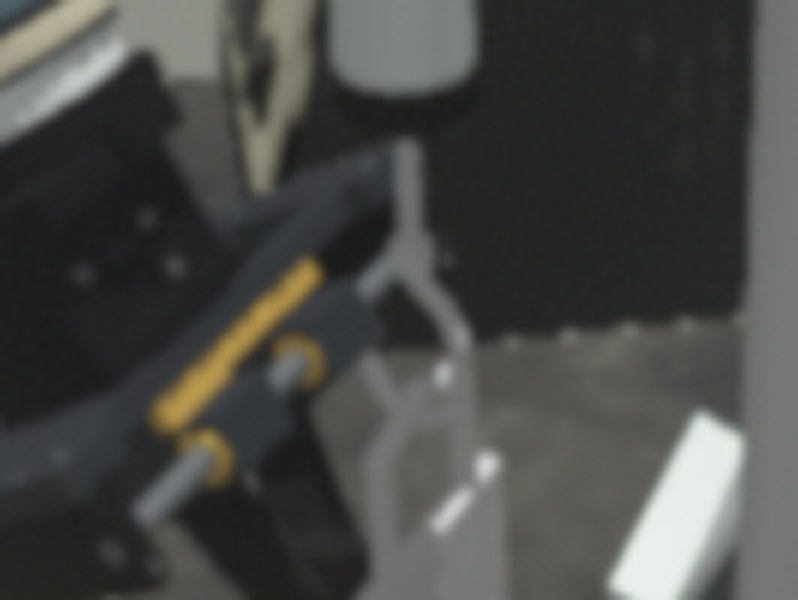

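Request:
{"api": "play_rows", "payload": {
  "rows": [
    [[-0.002,-0.0012,0,0,0,0,0],[-0.005,-0.0029,0,0,0,0,0],[-0.008,-0.0046,0,0,0,0,0],[-0.011,-0.0064,0,0,0,0,0],[-0.014,-0.0081,0,0,0,0,0],[-0.017,-0.0099,0,0,0,0,0],[-0.02,-0.0116,0,0,0,0,0],[-0.023,-0.0133,0,0,0,0,0],[-0.026,-0.0151,0,0,0,0,0],[-0.029,-0.0168,0,0,0,0,0],[-0.033,-0.0191,0,0,0,0,0],[-0.037,-0.021,0,0,0,0,0]]
  ]
}}

```text
time_s: 23.15
position: [0.4701, -0.4421, 0.217]
tcp_rot: [[0.432, -0.745, 0.509], [-0.255, 0.44, 0.861], [-0.865, -0.502, 0.001]]
force: [0.4, -0.2, -3.7]
opening: 0.161
```

Request:
{"api": "play_rows", "payload": {
  "rows": [
    [[-0.002,-0.001,0,0,0,0,0],[-0.004,-0.002,0,0,0,0,0],[-0.006,-0.003,0,0,0,0,0],[-0.008,-0.0042,0,0,0,0,0],[-0.009,-0.0047,0,0,0,0,0],[-0.009,-0.0047,0,0,0,0,0]]
  ]
}}

```text
time_s: 23.75
position: [0.4698, -0.442, 0.2272]
tcp_rot: [[0.433, -0.744, 0.509], [-0.255, 0.44, 0.861], [-0.865, -0.502, 0.0]]
force: [-0.1, -0.6, -3.5]
opening: 0.159
```

```bash
python3 see.py pics/s17.png 170 120;python3 - <<'E'
from plan import *
for d in((-.003,0,.022),(-.05,0,.022),(-.1,0,.024)):
    q,Rt=hang(d);rows([(q,Rt,0)])
E
```

```text
t 23.75 p [ 0.4698 -0.442   0.2272] F [-0.07 -0.62 -3.49] op 0.159 j [ -60.1   23.4  102.5   29.2   30.5 -141.7]
yaw -30.58 th 30.16
bail est rel seat0 [-1.2 -0.3 23.7]
crop pred bail [[384. 377.]] seat,tip end,bottom [[394.0, 480.0], [333.0, 427.0], [396.0, 509.0]]
[0.0005, 0.0023, 0.0002, 0.0, 0.0, 0.1, 0]
[-0.0231, 0.0429, 0.0002, 0.0, 0.0, 0.1, 0]
[-0.05, 0.0851, 0.0002, 0.0, 0.0, 0.1, 0]
```

View pics/s17.png

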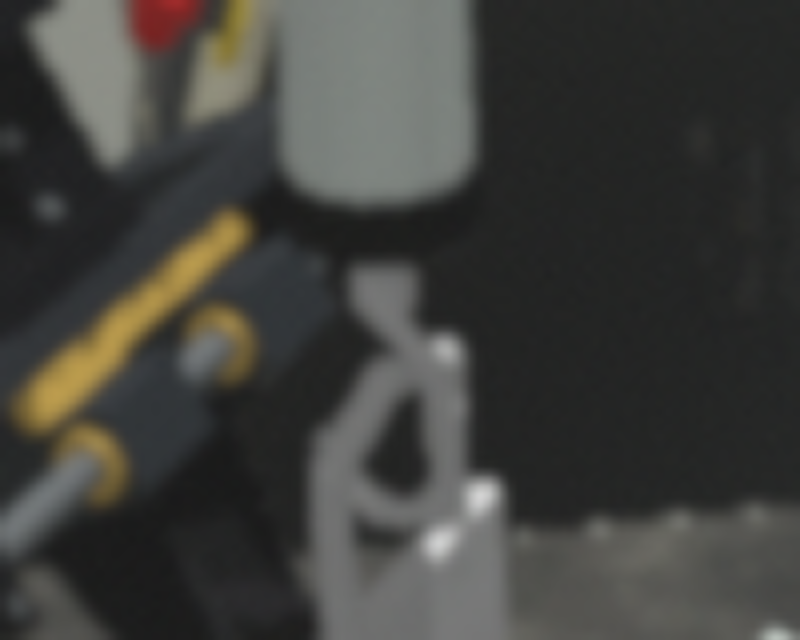

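Request:
{"api": "play_rows", "payload": {
  "rows": [
    [[-0.003,0.006,0,0,0,0,0],[-0.009,0.016,0,0,0,0,0],[-0.015,0.028,0,0,0,0,0],[-0.023,0.042,0,0,0,0,0],[-0.033,0.058,0,0,0,0,0],[-0.043,0.073,0,0,0,0,0],[-0.05,0.085,0,0,0,0,0],[-0.05,0.085,0,0,0,0,0]]
  ]
}}

```text
time_s: 24.6
position: [0.383, -0.3897, 0.227]
tcp_rot: [[0.431, -0.744, 0.51], [-0.253, 0.442, 0.86], [-0.866, -0.5, 0.002]]
force: [-0.0, -0.4, -4.1]
opening: 0.16
```

```bash
python3 see.py pics/s18.png 130 120;python3 - <<'E'
from plan import *
# rest placing target: earlier grasp pose shifted -2.2mm along rest y
y=np.radians(-23.6);ry=np.array([-np.sin(y),np.cos(y),0]);P=np.array([.5922,-.2162,.0669])-.0022*ry
Rt=rot(-23.6,5.07)
for z in(.185,.08):rows([(P+[0,0,z],Rt,0)])
E
```

```text
t 24.6 p [ 0.383  -0.3897  0.227 ] F [-0.05 -0.43 -4.12] op 0.16 j [ -67.3   16.7  115.1   38.3   28.9 -157.4]
yaw -30.65 th 30.02
bail est rel seat0 [-102.6    0.6   23.6]
crop pred bail [[272. 274.]] seat,tip end,bottom [[714.0, 480.0], [653.0, 427.0], [716.0, 509.0]]
[0.0244, -0.0902, 0.2545, -6.8, -2.1, 25.0, 0]
[0.1152, -0.0375, 0.2544, -6.8, -2.1, 25.0, 0]
```

View pics/s18.png

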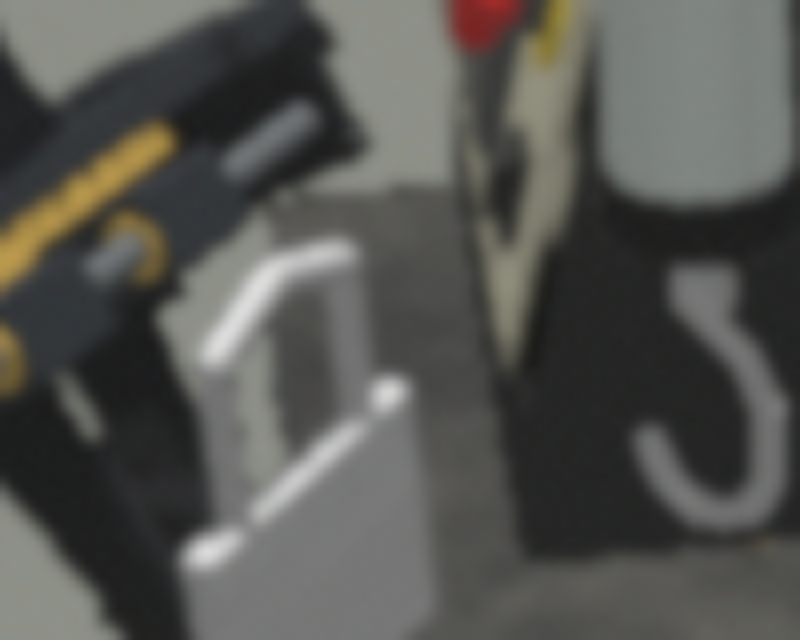

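Off the hook cleanly. Now towards the rest.

Request:
{"api": "play_rows", "payload": {
  "rows": [
    [[0.003,-0.012,0.03,-0.8,-0.2,3,0],[0.006,-0.025,0.07,-1.8,-0.5,6.5,0],[0.01,-0.038,0.11,-2.8,-0.9,10.5,0],[0.014,-0.052,0.15,-4,-1.2,14.5,0],[0.018,-0.066,0.19,-5,-1.6,18.5,0],[0.022,-0.08,0.225,-6,-1.9,22,0],[0.0244,-0.09,0.2545,-6.8,-2.1,25,0],[0.0244,-0.09,0.2545,-6.8,-2.1,25,0],[0.0244,-0.09,0.2545,-6.8,-2.1,25,0]]
  ]
}}

```text
time_s: 25.55
position: [0.5929, -0.2177, 0.2511]
tcp_rot: [[0.082, -0.914, 0.397], [-0.036, 0.396, 0.918], [-0.996, -0.089, -0.0]]
force: [-0.5, 0.1, -4.0]
opening: 0.159
```

```bash
python3 - <<'E'
from plan import *
s=st()
c=capture("wrist");cv2.imwrite("pics/w12.png",c["pixels"][:,:,::-1]);k=cam(c)
print(proj(k,[fr(REST,(-.022,.06,.055)),fr(REST,(-.022,-.06,.055)),fr(REST,(0.038,-.06,.1266)),fr(REST,(.038,.06,.1266))]).round(1).tolist())
y=np.radians(-23.6);ry=np.array([-np.sin(y),np.cos(y),0]);P=np.array([.5922,-.2162,.0669])-.0022*ry
Rt=rot(-23.6,5.07)
for z in(.06,.03,.015,.005,0):rows([(P+[0,0,z],Rt,0)])
E
```

```text
t 25.55 p [ 0.5929 -0.2177  0.2511] F [-0.47  0.12 -4.02] op 0.159 j [-30.6  26.9  83.4   0.7  64.6 -97.4]
yaw -23.41 th 5.11
[[315.2, 157.5], [201.5, 157.0], [192.2, 239.2], [323.0, 239.7]]
[0.1236, 0.0113, -0.0002, 0.1, -0.0, -0.0, 0]
[0.1534, 0.0139, -0.0002, 0.1, -0.0, -0.0, 0]
[0.1684, 0.0152, -0.0001, 0.1, -0.0, -0.0, 0]
[0.1783, 0.0161, -0.0001, 0.1, -0.0, -0.0, 0]
[0.1833, 0.0165, -0.0001, 0.1, -0.0, -0.0, 0]
```

View pics/w12.png

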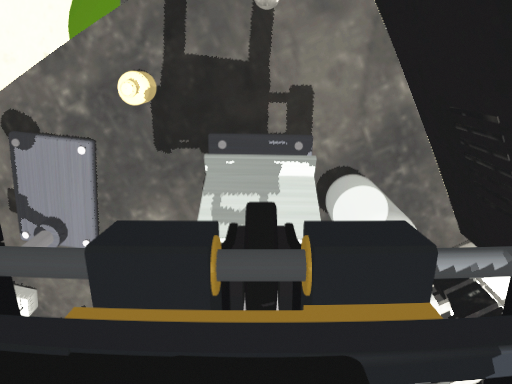

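Request:
{"api": "play_rows", "payload": {
  "rows": [
    [[0.03,0.003,0,0,0,0,0],[0.065,0.006,0,0,0,0,0],[0.1,0.009,0,0,0,0,0],[0.13,0.0118,0,0,0,0,0],[0.15,0.0136,0,0,0,0,0],[0.163,0.0147,0,0,0,0,0],[0.17,0.0153,0,0,0,0,0],[0.175,0.0158,0,0,0,0,0],[0.178,0.0161,0,0,0,0,0],[0.178,0.0161,0,0,0,0,0]]
  ]
}}

```text
time_s: 26.6
position: [0.5912, -0.2185, 0.0735]
tcp_rot: [[0.081, -0.913, 0.399], [-0.036, 0.398, 0.917], [-0.996, -0.088, -0.001]]
force: [-2.6, 0.0, -3.3]
opening: 0.161
```

```bash
python3 - <<'E'
from plan import *
s=st()
F=[]
for i in range(5):
    c=capture("top");s=read_state();F.append(s["force"])
print(np.mean(F,0))
crop(c["pixels"],160,125,100,75,8,"pics/t5.png")
c=capture("wrist");cv2.imwrite("pics/w13.png",c["pixels"][:,:,::-1])
c=capture("side");crop(c["pixels"],220,160,100,75,8,"pics/s19.png")
E
```

```text
t 26.6 p [ 0.5912 -0.2185  0.0735] F [-2.59  0.02 -3.3 ] op 0.161 j [-30.7  40.   91.9   0.9  43.  -97.8]
yaw -23.53 th 5.07
[-3.07688987 -0.20514445 -2.18537165]
```

View pics/t5.png

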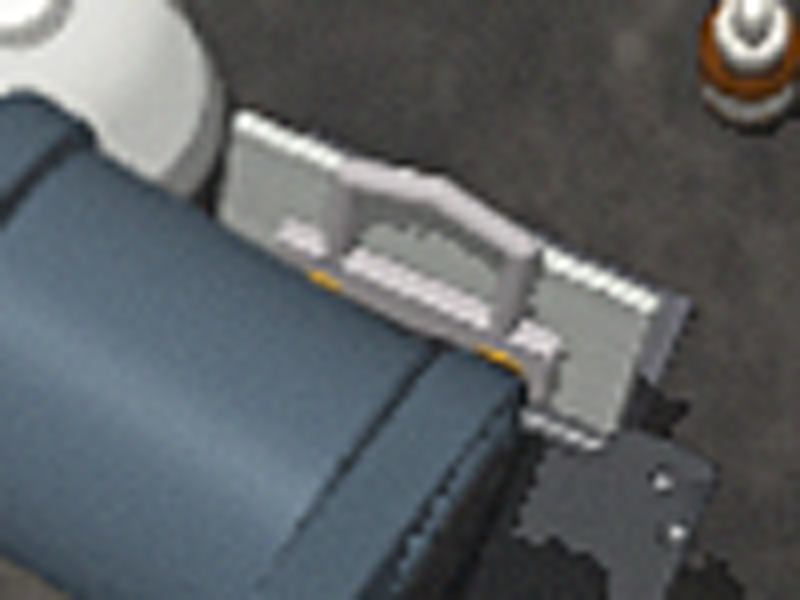

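View pics/s19.png

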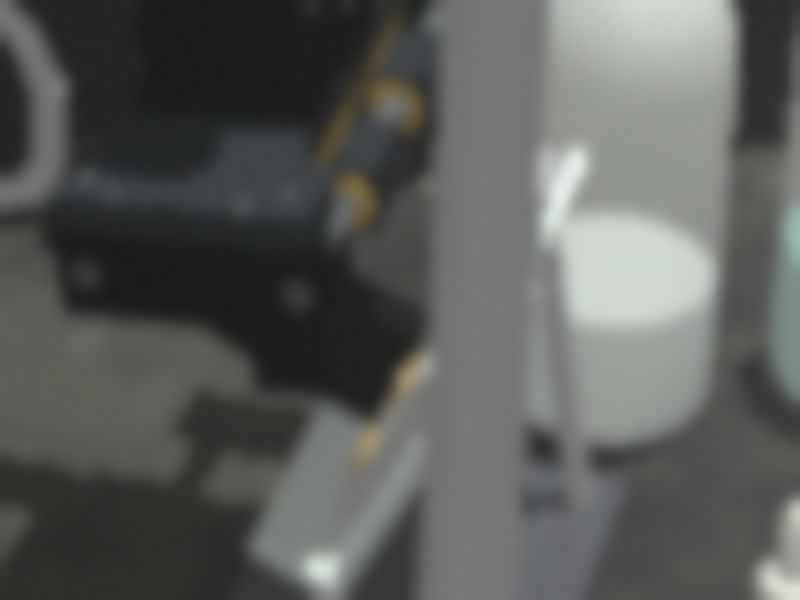

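View pics/w13.png

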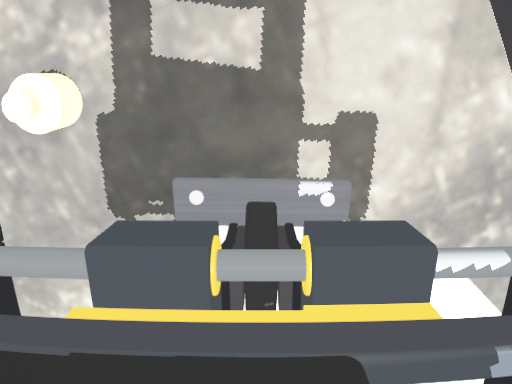

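Request:
{"api": "play_rows", "payload": {
  "rows": [
    [[0.0,0.0005,0,0,0,0,0],[0.0015,0.0014,0,0,0,0,0],[0.003,0.0022,0,0,0,0,0],[0.0043,0.003,0,0,0,0,0],[0.0043,0.003,0,0,0,0,0]]
  ]
}}

```text
time_s: 27.45
position: [0.5895, -0.2173, 0.069]
tcp_rot: [[0.082, -0.913, 0.399], [-0.036, 0.398, 0.917], [-0.996, -0.09, -0.0]]
force: [-4.4, 2.8, 5.5]
opening: 0.16
```

```bash
cat >fa.py <<'E'
from plan import *
st();F=[]
for i in range(6):
    capture("side");s=read_state();F.append(np.r_[s["force"],s["moment"]])
m=np.mean(F,0);y=np.radians(-23.6);print(m.round(2),"along e",(m[0]*np.cos(y)+m[1]*np.sin(y)).round(2))
d=s["position"]-[.5922,-.2162,.0669];e=d[0]*np.cos(y)+d[1]*np.sin(y);print("vs pick mm: e,y,z",(np.array([e,-d[0]*np.sin(y)+d[1]*np.cos(y),d[2]])*1e3).round(1),"ux,uz",(np.array([e*.906-d[2]*.423,e*.423+d[2]*.906])*1e3).round(1))
E
python3 fa.py
```

```text
t 27.45 p [ 0.5895 -0.2173  0.069 ] F [-4.43  2.84  5.47] op 0.16 j [-30.7  40.3  92.4   1.   42.2 -97.9]
yaw -23.54 th 5.15
[-4.52  2.09  5.44  0.4   0.8  -0.15] along e -4.98
vs pick mm: e,y,z [-2.  -2.1  2.1] ux,uz [-2.7  1. ]
```

```bash
python3 - <<'E'
from plan import *
c=capture("top");crop(c["pixels"],180,135,66,50,12,"pics/t6.png")
import pickle
crop(pickle.load(open("C.pkl","rb"))["top"]["px"],180,135,66,50,12,"pics/t6o.png")
c=cam(c)
a=np.radians(25);
def pl(x,y,z): return fr(REST,(x*np.cos(a)+z*np.sin(a),y,.045-x*np.sin(a)+z*np.cos(a)))
print("flat bail crop px y=+2.5,+0:",((proj(c,[pl(-.004,.0025,.106),pl(-.004,0,.106)])-[180,135]+.5)*12).round(0).tolist())
for ph in(-3,3): 
    f=np.radians(ph);print(ph,"pivot lower edge",((proj(c,[pl(-.004+.106*np.sin(f),0,.106*np.cos(f))])-[180,135]+.5)*12).round(0))
E
```

```text
flat bail crop px y=+2.5,+0: [[417.0, 165.0], [431.0, 171.0]]
-3 pivot lower edge [[418. 196.]]
3 pivot lower edge [[444. 147.]]
```

View pics/t6.png

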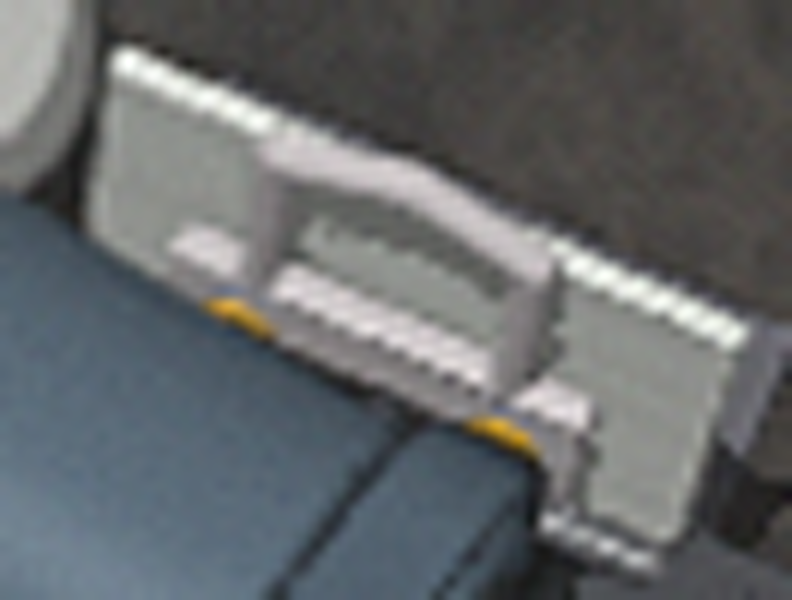

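View pics/t6o.png

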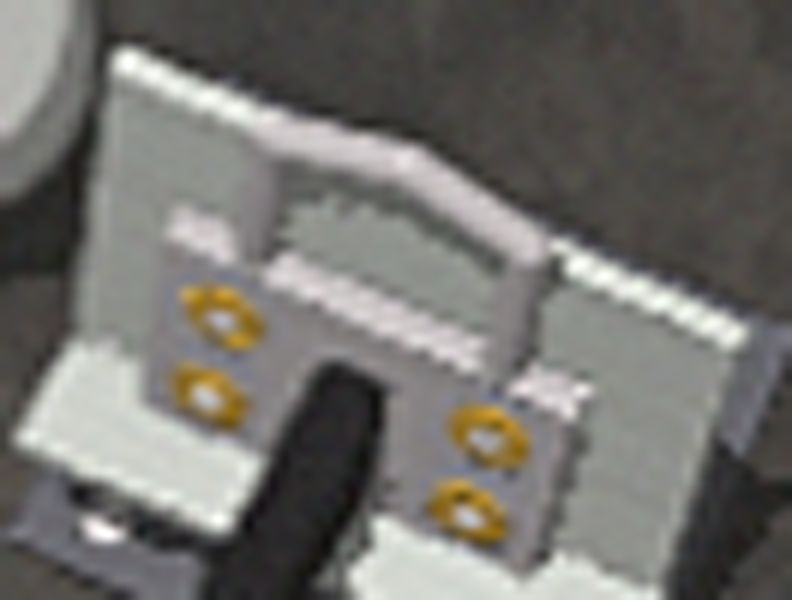

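Request:
{"api": "play_rows", "payload": {
  "rows": [
    [[-0.0008,0.0003,0,0,0,1,0],[-0.0008,0.0004,0,0,0,2,0],[-0.0005,0.0004,0,0,0,2.2,0],[-0.0005,0.0004,0,0,0,2.2,0],[-0.0005,0.0004,0,0,0,2.2,0]]
  ]
}}

```text
time_s: 28.3
position: [0.5899, -0.2174, 0.0698]
tcp_rot: [[0.048, -0.916, 0.399], [-0.021, 0.399, 0.917], [-0.999, -0.052, -0.0]]
force: [-2.5, 3.8, 5.6]
opening: 0.155
```

```bash
python3 fa.py; python3 - <<'E'
from plan import *
c=capture("top");crop(c["pixels"],180,135,66,50,12,"pics/t7.png")
E
```

```text
t 28.3 p [ 0.5899 -0.2174  0.0698] F [-2.52  3.79  5.55] op 0.155 j [-30.6  40.8  90.6   0.5  45.6 -97.4]
yaw -23.54 th 3.01
[-3.27  3.35  5.94  0.19  0.24 -0.16] along e -4.33
vs pick mm: e,y,z [-1.6 -2.1  2.9] ux,uz [-2.6  1.9]
```

View pics/t7.png

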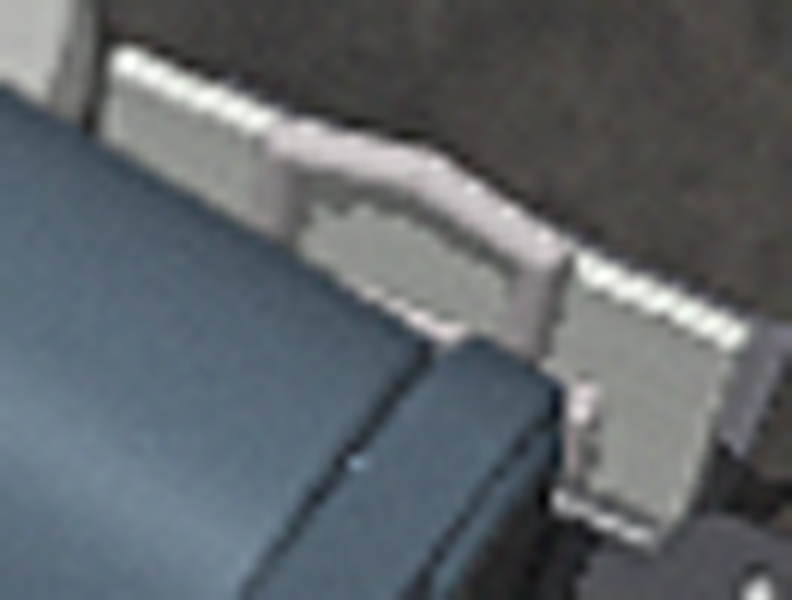

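Request:
{"api": "play_rows", "payload": {
  "rows": [
    [[-0.0005,-0.0002,0,0,0,0,0],[-0.0007,-0.0002,0,0,0,0,0],[-0.0007,-0.0002,0,0,0,0,0.01],[-0.0007,-0.0002,0,0,0,0,0.014],[-0.0007,-0.0002,0,0,0,0,0.018],[-0.0007,-0.0002,0,0,0,0,0.025],[-0.0007,-0.0002,0,0,0,0,0.04],[-0.0007,-0.0002,0,0,0,0,0.05],[-0.0007,-0.0002,0,0,0,0,0.06]]
  ]
}}

```text
time_s: 29.55
position: [0.5891, -0.2176, 0.0696]
tcp_rot: [[0.046, -0.916, 0.399], [-0.021, 0.399, 0.917], [-0.999, -0.051, -0.001]]
force: [-0.4, -0.7, -0.1]
opening: 0.476
```

```bash
python3 fa.py; python3 - <<'E'
from plan import *
c=capture("top");crop(c["pixels"],180,135,66,50,12,"pics/t8.png")
c=capture("wrist");cv2.imwrite("pics/w14.png",c["pixels"][:,:,::-1])
E
```

```text
t 29.55 p [ 0.5891 -0.2176  0.0696] F [-0.4  -0.66 -0.05] op 0.476 j [-30.6  40.8  90.6   0.5  45.7 -97.4]
yaw -23.52 th 2.92
[ 0.18  0.   -0.36 -0.01  0.03  0.  ] along e 0.16
vs pick mm: e,y,z [-2.4 -2.4  2.8] ux,uz [-3.3  1.5]
```

View pics/w14.png

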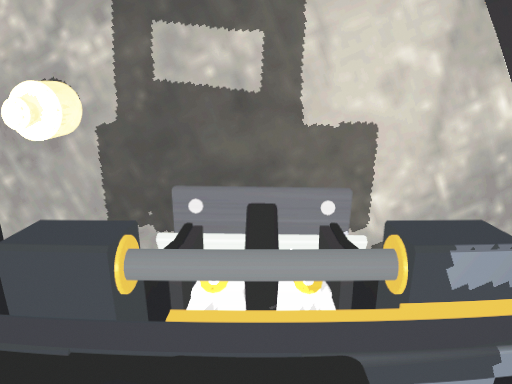

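View pics/t8.png

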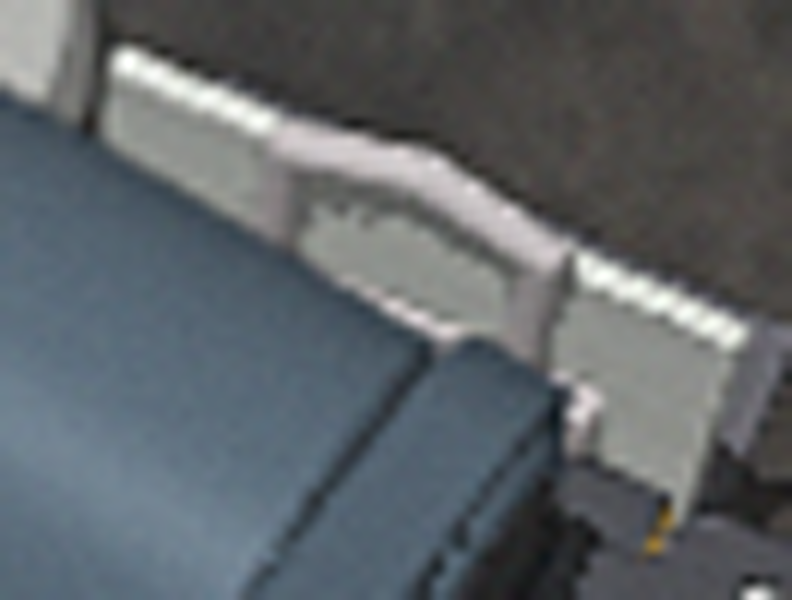

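Request:
{"api": "play_rows", "payload": {
  "rows": [
    [[-0.005,0.001,0,0,0,0,0.07],[-0.02,0.003,0,0,0,0,0.07],[-0.04,0.005,0,0,0,0,0.07],[-0.07,0.008,0,0,0,0,0.07],[-0.11,0.014,0,0,0,0,0.07],[-0.15,0.02,0,0,0,0,0.07],[-0.2,0.025,0,0,0,0,0.07],[-0.24,0.03,0,0,0,0,0.07],[-0.27,0.03,0,0,0,0,0.07],[-0.27,0.03,0,0,0,0,0.07]]
  ]
}}

```text
time_s: 30.95
position: [0.5509, -0.2009, 0.3449]
tcp_rot: [[0.057, -0.915, 0.399], [-0.027, 0.398, 0.917], [-0.998, -0.064, -0.002]]
force: [0.2, 0.2, 0.6]
opening: 0.804
```

```bash
python3 - <<'E'
from plan import *
st()
c=capture("wrist");cv2.imwrite("pics/w15.png",c["pixels"][:,:,::-1]);crop(c["pixels"],190,130,120,100,6,"pics/w15c.png")
c=capture("top");crop(c["pixels"],160,125,100,75,8,"pics/t9.png")
c=capture("side");crop(c["pixels"],180,120,133,100,6,"pics/s20.png")
E
```

```text
t 30.95 p [ 0.5509 -0.2009  0.3449] F [0.15 0.18 0.63] op 0.804 j [-31.1  18.9  81.2   0.4  76.3 -97.7]
yaw -23.52 th 3.65
```

View pics/w15c.png

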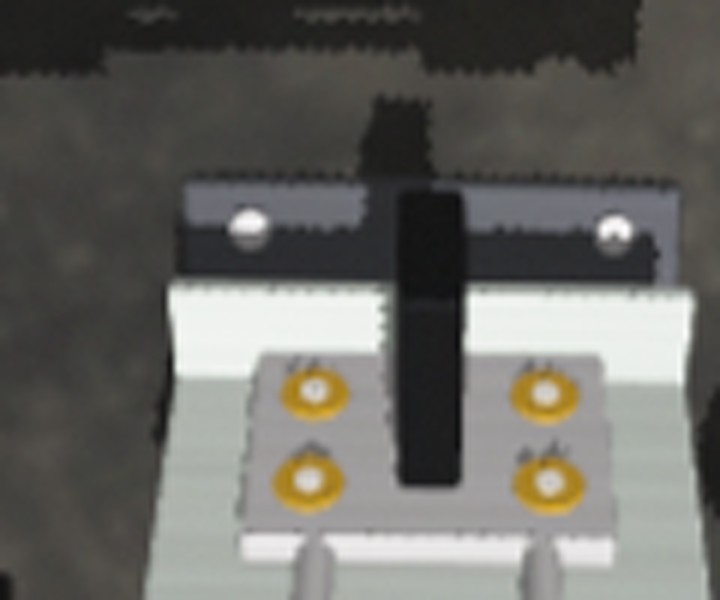

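View pics/t9.png

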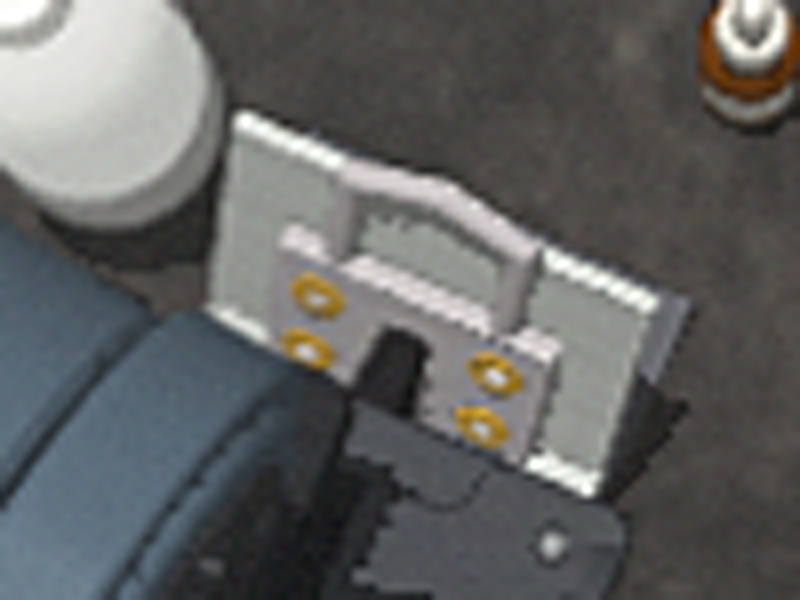

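View pics/s20.png

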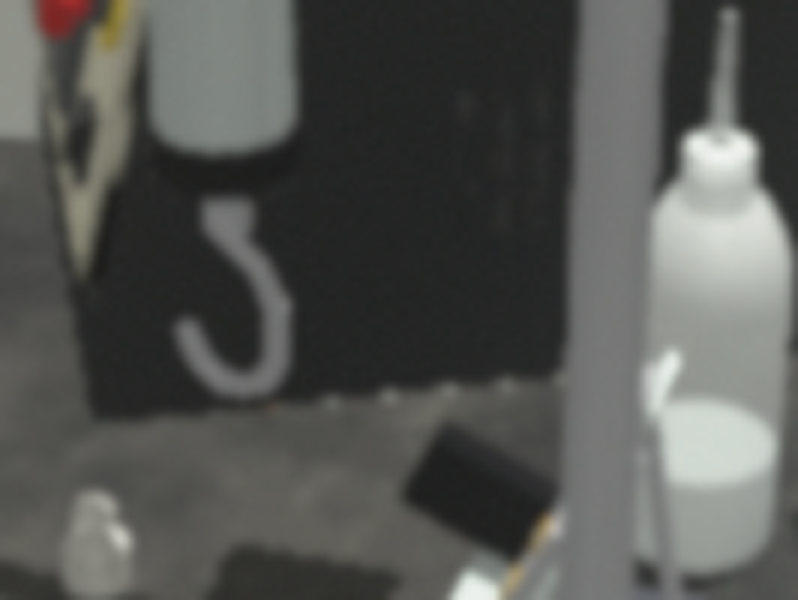

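```bash
python3 -c "
from rig import *
print(hand_in())"
```

```text
the job is handed in; nothing more can be done
None
```

The carrier was weighed on the hook and is back on the sloping rest. The job was handed in at about 31 s of the 67 s allowed; no verdict was reported.

- **Weighing:** I lowered the bail into the hook at about 30 mm/s until the wrist force was near zero. The hook had dipped about 30 mm, well short of its 75 mm stop, and the carrier weighs roughly 3.6 N. I then opened the gripper and backed it off. The carrier hung free for over 6 s. A slight movement showed in the wrist pictures just after the release. The pictures over the last 3.7 s or so were steady.
- **Return:** The carrier had turned about 2° in the grip after hanging. On the way down it touched the board early and pressed with up to about 8 N. I turned the tool by 2° to match, then let go.
- **Last checks:**
  - In the last wrist picture the plate is about 0.5 mm from the rest's centre. Readings during placing had disagreed by up to about 2 mm.
  - Its proportions against the ledge match the first picture, so it looks flat on the board with its edge on the ledge.
  - The hook is back at its unloaded height and the arm is clear of everything.
- **Not checked:** I did not measure the small items against their starting positions. No move went near them, and those in view looked unmoved.

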